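# Pack the condiment box and scrub the board

## Task

Clear the serving board after breakfast: slide the wooden box's cover right back, stand every shaker and the sugar caddy from the board upright inside the box, and slide the cover fully shut. Then take the hand scrubber from the tray and draw it flat along the middle of the board in one stroke, from the end beside the box to the end beside the tray, pressing steadily with about 8 N (never hard), and lay it flat back inside the tray. Leave the honey jar alone.

Things in the scene. Friction and masses are not known exactly. Their poses are not given: they have to be found in the camera images.
- box_in (a point): Centre of the inner floor of the wooden box, 8 mm above the table. The box is fixed, 176 mm wide (its x) and 266 mm long (its y), walls 8 mm; inside it is 160 mm (x) by 250 mm (y). Side walls with guide rails and lips reach 124 mm above the table. The cover slides out over the box's +y end (away from the board).
- cover (a joint): How far the cover is slid back, in m: 0 shut, grows as it moves along the box's +y, stop at 0.22. May start a little ajar. Moves with about 1.5 N of friction and stays where left. The cover is an 8 mm board whose underside is 109 mm and top 117 mm above the table; shut, it covers the whole box, and slid back 0.22 m it leaves the inside open from y = -0.125 to +0.094 m of box_in.
- cover_grip (a point): On the cover's wooden grip bar, 134 mm above the table, moving with the cover; the box's axes. The bar is 70 mm long (x), 18 mm thick (y), from 117 to 147 mm above the table, in the middle of the cover: pinch it from above across its thickness.
- board_top (a point): Centre of the top face of the serving board, 220 mm (x) by 280 mm (y), 16 mm thick; top 28 mm above the table. It stands fixed on soft rubber feet and sinks straight down about 1 mm for each 2.5 N pressed on it (10 mm at most). +y points to the end beside the box, -y to the end beside the tray.
- board: The serving board itself; origin under its centre at table height, same axes as board_top.
- tray: Fixed black tray, 175 mm (its x) by 285 mm (its y), 13 mm high rim; floor 3 mm thick. Origin on the table under its centre. Its x axis points roughly to world +y.
- scrubber_grip (a point): Centre of the hand scrubber's grip bar, 50 mm above the sole's underside. The scrubber has a flat sole 120 mm (its x) by 60 mm (its y) and 14 mm thick, and above it on two posts a bar 104 mm long (x), 22 mm thick (y) and 28 mm high, from 36 to 64 mm above the underside: pinch it from above across the thickness. 0.2 kg. Loose, stands on its sole in the tray; on the board its x lies across the board, and it is drawn along its y.
- scrubber: The hand scrubber; origin in the middle of the sole's underside, same axes.
- shaker_1_c (a point): Refillable table shaker: a 44 mm round glass body, narrowing to a domed metal cap; 90 mm tall. The cap is 34 mm across and spans 66 to 90 mm above the foot: it can be pinched there from above. 0.1 kg. May be absent (None). The point lies on its axis half-way up, 45 mm above its foot; z points up the shaker.
- shaker_2_c (a point): Refillable table shaker: a 44 mm round glass body, narrowing to a domed metal cap; 90 mm tall. The cap is 34 mm across and spans 66 to 90 mm above the foot: it can be pinched there from above. 0.1 kg. May be absent (None). The point lies on its axis half-way up, 45 mm above its foot; z points up the shaker.
- shaker_3_c (a point): Refillable table shaker: a 44 mm round glass body, narrowing to a domed metal cap; 90 mm tall. The cap is 34 mm across and spans 66 to 90 mm above the foot: it can be pinched there from above. 0.1 kg. May be absent (None). The point lies on its axis half-way up, 45 mm above its foot; z points up the shaker.
- caddy_c (a point): Black sugar-packet caddy, 52 mm (its x) by 66 mm (its y); walls 45 mm high, paper packets stick out to 71 mm. 0.26 kg. Pinch it from above by the outer walls across the 52 mm. May be absent (None). The point lies half-way up the walls, 22.5 mm above its foot.
- shaker_1: first shaker; origin under its foot
- shaker_2: second shaker; origin under its foot
- shaker_3: third shaker; origin under its foot
- caddy: sugar caddy; origin under its foot
- honey: Honey jar with a dark lid, 65 mm wide, 86 mm tall, at the back between the waffle makers; a bystander. Origin under its foot.

How it is judged:
On the way, in this order (a step that is already met when the one before it is completed fails the run):
1. the cover is slid right back (more than 0.18 m) (value of joint cover above 0.18 m), for 0.2 s.
2. every shaker and the caddy stand upright inside the box, released (x of shaker_1_c in the frame of box_in between -0.08 and 0.08 m and y of shaker_1_c in the frame of box_in between -0.125 and 0.125 m and z of shaker_1_c in the frame of box_in between 0 and 0.06 m and angle between each of shaker_1_c, shaker_2_c, shaker_3_c, caddy_c's own z axis and vertical below 0.15 rad and x of shaker_2_c in the frame of box_in between -0.08 and 0.08 m and y of shaker_2_c in the frame of box_in between -0.125 and 0.125 m and z of shaker_2_c in the frame of box_in between 0 and 0.06 m and x of shaker_3_c in the frame of box_in between -0.08 and 0.08 m and y of shaker_3_c in the frame of box_in between -0.125 and 0.125 m and z of shaker_3_c in the frame of box_in between 0 and 0.06 m and x of caddy_c in the frame of box_in between -0.08 and 0.08 m and y of caddy_c in the frame of box_in between -0.125 and 0.125 m and z of caddy_c in the frame of box_in between 0 and 0.06 m and contact force between the fingers and shaker_1 below 0.1 N and contact force between the fingers and shaker_2 below 0.1 N and contact force between the fingers and shaker_3 below 0.1 N and contact force between the fingers and caddy below 0.1 N), for 0.3 s.
3. the cover is fully shut over them (within 6 mm) (x of shaker_1_c in the frame of box_in between -0.08 and 0.08 m and y of shaker_1_c in the frame of box_in between -0.125 and 0.125 m and z of shaker_1_c in the frame of box_in between 0 and 0.06 m and angle between each of shaker_1_c, shaker_2_c, shaker_3_c, caddy_c's own z axis and vertical below 0.15 rad and x of shaker_2_c in the frame of box_in between -0.08 and 0.08 m and y of shaker_2_c in the frame of box_in between -0.125 and 0.125 m and z of shaker_2_c in the frame of box_in between 0 and 0.06 m and x of shaker_3_c in the frame of box_in between -0.08 and 0.08 m and y of shaker_3_c in the frame of box_in between -0.125 and 0.125 m and z of shaker_3_c in the frame of box_in between 0 and 0.06 m and x of caddy_c in the frame of box_in between -0.08 and 0.08 m and y of caddy_c in the frame of box_in between -0.125 and 0.125 m and z of caddy_c in the frame of box_in between 0 and 0.06 m and value of joint cover below 0.006 m), for 0.2 s.
4. the scrubber presses on the board with 3.5 to 25 N, near its middle line, at the end beside the box (its centre beyond y = +65 mm of board_top) (contact force between scrubber and board between 3.5 and 25 N and y of scrubber_grip in the frame of board_top above 0.065 m and x of scrubber_grip in the frame of board_top between -0.045 and 0.045 m), for 0.1 s.
5. the scrubber presses on the board with 3.5 to 25 N, near its middle line, then between y = +50 and +20 mm (contact force between scrubber and board between 3.5 and 25 N and y of scrubber_grip in the frame of board_top between 0.02 and 0.05 m and x of scrubber_grip in the frame of board_top between -0.045 and 0.045 m), for 0.1 s.
6. the scrubber presses on the board with 3.5 to 25 N, near its middle line, then about the board's middle (within 15 mm) (contact force between scrubber and board between 3.5 and 25 N and y of scrubber_grip in the frame of board_top between -0.015 and 0.015 m and x of scrubber_grip in the frame of board_top between -0.045 and 0.045 m), for 0.1 s.
7. the scrubber presses on the board with 3.5 to 25 N, near its middle line, then between y = -20 and -50 mm (contact force between scrubber and board between 3.5 and 25 N and y of scrubber_grip in the frame of board_top between -0.05 and -0.02 m and x of scrubber_grip in the frame of board_top between -0.045 and 0.045 m), for 0.1 s.
8. the scrubber presses on the board with 3.5 to 25 N, near its middle line, and at the end beside the tray (beyond y = -65 mm) (contact force between scrubber and board between 3.5 and 25 N and y of scrubber_grip in the frame of board_top below -0.065 m and x of scrubber_grip in the frame of board_top between -0.045 and 0.045 m), for 0.1 s.
At the end, for the whole second after the job is handed in: Every shaker and the caddy present stands upright (within 0.15 rad) inside the box, the cover is shut to within 6 mm, and the scrubber lies flat (within 0.1 rad) and at rest inside the tray (all of step 3 and linear speed of each of shaker_1, shaker_2, shaker_3, caddy, scrubber below 0.03 m/s and x of scrubber_grip in the frame of tray between -0.065 and 0.065 m and y of scrubber_grip in the frame of tray between -0.09 and 0.09 m and z of scrubber_grip in the frame of tray below 0.065 m and angle between scrubber_grip's own z axis and vertical below 0.1 rad); the robot touches nothing.
It fails at once if the honey jar is moved more than 30 mm (distance of honey from where it was at the start of the episode above 0.03 m).
It fails at once if the scrubber is pressed on the board with more than 45 N (contact force between scrubber and board above 45 N).
Of shaker_1, shaker_2, shaker_3, caddy only 2 to 4 are there at a start; the rules pass over those that are not, and their reading is None.
At some moment in a run one of caddy, scrubber may be knocked a few centimetres aside while the robot is not near it.
It also fails if it takes over 210 s, if anything falls off the work surface, if the arm or the gripper's body presses on something with over 40 N, if the wrist force passes 120 N, or if a joint passes its speed limit or range.

## Robot

A 7-joint arm with a two-finger parallel gripper is mounted at the origin on a cart in front of the work surface, level with it; the furniture and walls round the work are solid. World frame = base frame: x ahead of the robot, y to its left, z up, the work surface at z = 0. Lengths are in m, angles in rad, forces in N, time in s.
With the tool pointing down it reaches from about 0.425 to 0.8 m from the base axis. Payload 8.3 kg.
Tool frame: the origin (TCP) lies midway between the tips of the shut fingers; the grasp point (between the pads) lies 19 mm behind it; x points along the fingers, y is the direction in which the jaws open and shut, and the axes are right-handed (so a half turn about x gives the same grasp; the last joint's range is limited). The gripper opens to 85 mm and grips with 20 to 120 N. Pads are 22 mm wide; open, the fingers measure 114 mm over their backs; the gripper's body (76 mm by 85 mm) begins 54 mm behind the grasp point. The pads swing forward as they close: fully open they stand 13 mm farther back than shut.
Start: joints at [1.139, 0.383, 0.016, 1.37, -0.006, 1.388, -0.046], TCP at [0.225, -0.583, 0.231] pointing down, gripper open.
Joint ranges: [-2.95, 2.95], [-0.25, 2.06], [-1.52, 1.56], [0.18, 2.33], [-1.44, 4.58], [0.02, 2.06], [-3.01, 3.01]. Speed limits (rad/s): [2.39, 2.39, 3.01, 3.01, 3.14, 3.14, 3.14].

## Interface

Orientations are given as a unit quaternion [x, y, z, w].
In Python, from station import telemetry, grab_frame, camera_info, arm, boxes_of gives the robot as it stands.
- The arm moves only by the shell command python3 -m creep 'ROWS' [OPENING] [FORCE]. ROWS is JSON, a list of rows, each a list of 2 entries, a list of its own where there are three numbers: the shift along the world's x, y, z in cm, then the turn about the world's z in units of 5 degrees (1.0 is 5 degrees). In form: [[[dx, dy, dz], yaw], ...]. A call has exactly 8 rows; each row shifts and turns the commanded pose from where the row before left it; what a row does not reach is not made up. A row lasts 1/12 s, in which the tool goes at most 41.7 mm and 7.16 degrees, less where a joint would pass 70% of its speed; a pose out of reach is approached as far as the arm can. A call with a gripper value outside its range is refused whole. OPENING is the closure, from 0 (fully open) to 1 (shut), set as the call begins (- or left out, the last holds). The fingers move at their own pace and stop on an object; FORCE is the grip in N (left out, the last holds). Time passes only in rows, so rows that do not move let the fingers close, or fill a call up. It gives the time, the measured TCP pose, the force and the opening at its end, in the units of the state.
- telemetry.observe(): the state, without advancing time (a new reading comes with each control period).
- grab_frame(name): name is "scene" or "top" or "wrist"; returns the picture (420x560x3 uint8, red, green, blue); there is no depth.
- camera_info(name): a dict with "fx", "fy", "cx", "cy" (pixels), "origin" and "orientation" of the camera in the world; the wrist camera has in their place "T_tool_cam" (4x4, takes a point from camera to tool coordinates, whose origin is the TCP and whose axes are the tool frame's). Camera axes: x right, y down, z forward; pixel columns grow to the right and rows downward; lengths in m; the calibration is good to about 2 mm. The wrist camera is an equidistant fisheye: a pixel r from the principal point sees the ray r / f radians off the axis. A picture is of the moment at which its call begins: read the wrist's pose just before it. camera_info takes no time and is no camera call.
- arm.sign_off(): hands the job in, once; it reports no verdict.
Trained networks look in the newest picture that a camera, given by its name, has taken for a name from the list of things; names that differ only in an ending like _2 or _b are one class to them, and where a whole thing is asked for, a point or a joint stands for the part that bears it (a point fixed in the world has none). Each returns a list of dicts, best first, with "confidence" (0 to 1); they miss things now and then, are a little off and sometimes report something else, mostly with a low value. They report only what shows in the picture. A call takes as long as a camera call.
- boxes_of(query, camera): "bbox" ([centre column, centre row, width, height] in pixels, round what is visible of it).
The state is a dict: "time_s": time; "joint_pos": joint angles; "joint_velocities": joint speeds; "joint_torque": joint torques, N m; "tool_pos": TCP position; "orientation": TCP orientation; "force": force on the tool from outside, world axes, zero at the start; "moment": the same for the moment, N m; "gripper_width": opening from 0.0 (shut) to 1.0 (fully open).
Only numpy, scipy, OpenCV 4.12 (cv2) and the standard library are available. Lean on these libraries where they do the work, as an engineer would, in place of code of your own. Each camera call takes 0.05 s, during which the arm holds its last target.

## Working session

There is one attempt and no reset: what is moved stays moved. The work goes in short steps, Python scripts to look and compute and a shell command to move; the robot and the scene stay as the last step left them, time stands still between calls to the robot, and variables do not carry over. Pictures are saved under pics/ and viewed, and the job is handed in when it is done.

```bash
ls; mkdir -p pics
python3 - <<'E'
from station import telemetry, grab_frame, camera_info
import cv2
s=telemetry.observe()
for k,v in s.items(): print(k,v)
for n in ["scene","top","wrist"]:
    print(n,camera_info(n))
    f=grab_frame(n); cv2.imwrite(f"pics/a_{n}.png",f[:,:,::-1])
E
```

```text
pics
time_s 0.0
joint_pos [ 1.139095    0.38424444  0.01634205  1.37116935 -0.00633237  1.38823743
 -0.04645786]
joint_velocities [ 9.83525082e-04  1.27879588e-03  5.25414471e-05  5.58309852e-04
  1.62633004e-04  1.87112342e-03 -4.73316008e-04]
joint_torque [ 6.07380807e-04 -6.27589560e+01  8.44919756e-01 -3.71820796e+01
  1.65384903e-02  1.39620967e-02 -1.05404854e-05]
tool_pos [ 0.22518265 -0.58246292  0.23026783]
orientation [-0.69498153 -0.13039753  0.69523841 -0.12899886]
force [ 0.58919478 -0.50574311  0.44547372]
moment [ 0.01531089 -0.00923665 -0.02463927]
gripper_width 1.0009422684589864
scene {'fx': 481.4762554264379, 'fy': 481.4762554264379, 'cx': 282.49551172768884, 'cy': 208.71241989721275, 'origin': array([-0.06303893,  0.67620917,  0.59688496]), 'orientation': array([-0.25607481,  0.80440679, -0.50878441,  0.16880119])}
top {'fx': 394.15569018004265, 'fy': 394.15569018004265, 'cx': 275.47094957747095, 'cy': 213.9805418963825, 'origin': array([ 0.30709031, -0.12041868,  1.165181  ]), 'orientation': array([-0.68443171,  0.72004152, -0.08336078,  0.07838644])}
wrist {'fx': 325.19226210127806, 'fy': 325.19226210127806, 'cx': 282.25101223832604, 'cy': 209.9995693451888, 'T_tool_cam': array([[ 2.68523027e-05, -2.76343400e-01,  9.61058960e-01,
        -1.44435871e-01],
       [ 9.99999813e-01,  5.95321493e-04,  1.43238733e-04,
         2.15684388e-04],
       [-6.11722133e-04,  9.61058776e-01,  2.76343364e-01,
        -7.10325287e-02],
       [ 0.00000000e+00,  0.00000000e+00,  0.00000000e+00,
         1.00000000e+00]])}
```

View pics/a_scene.png

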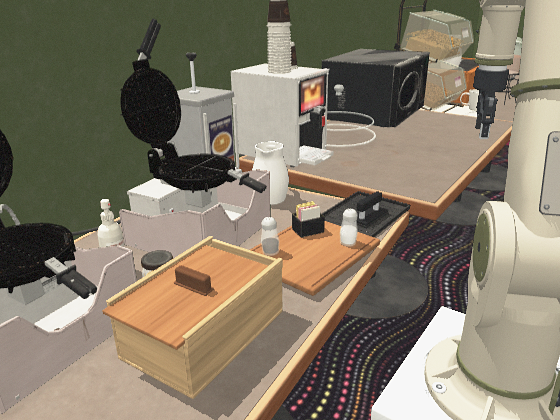

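View pics/a_top.png

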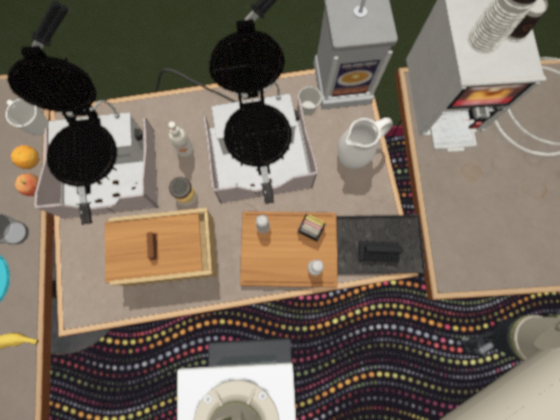

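View pics/a_wrist.png

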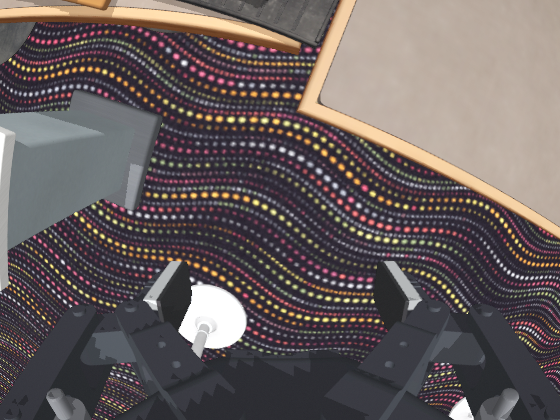

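The top view shows the box at the left (centre ≈157,247) with its cover slightly ajar and the bar at (152,246). The board is at (289,250), with shakers at (263,224) and (316,268) and the caddy at (311,228). The tray and scrubber are at (380,250), and the honey jar is at (180,188). Next I'll measure them.

```bash
cat > h.py <<'E'
import numpy as np, cv2
from scipy.spatial.transform import Rotation as R
from station import telemetry, grab_frame, camera_info, boxes_of
def ray(cam,u,v,s=None):
    c=camera_info(cam); x=(u-c['cx'])/c['fx']; y=(v-c['cy'])/c['fy']
    if cam=='wrist':
        s=s or telemetry.observe(); T=np.array(c['T_tool_cam']); r=np.hypot(x,y)
        d=np.array([x/r*np.sin(r),y/r*np.sin(r),np.cos(r)]) if r>1e-9 else np.array([0,0,1.])
        Rt=R.from_quat(s['orientation']).as_matrix()
        return Rt@T[:3,3]+np.array(s['tool_pos']), Rt@T[:3,:3]@d
    return np.array(c['origin']), R.from_quat(c['orientation']).apply([x,y,1])
def at(cam,u,v,z,s=None):
    o,d=ray(cam,u,v,s); return o+d*(z-o[2])/d[2]
def proj(cam,P,s=None):
    c=camera_info(cam); P=np.atleast_2d(P)
    if cam=='wrist':
        s=s or telemetry.observe(); T=np.array(c['T_tool_cam']); Rt=R.from_quat(s['orientation']).as_matrix()
        q=((P-np.array(s['tool_pos']))@Rt-T[:3,3])@T[:3,:3]
        r=np.hypot(q[:,0],q[:,1]); th=np.arctan2(r,q[:,2])
        return np.c_[c['cx']+c['fx']*th*q[:,0]/r, c['cy']+c['fy']*th*q[:,1]/r]
    q=R.from_quat(c['orientation']).inv().apply(P-np.array(c['origin']))
    return np.c_[c['cx']+c['fx']*q[:,0]/q[:,2], c['cy']+c['fy']*q[:,1]/q[:,2]]
def save(f,n): cv2.imwrite(f'pics/{n}.png',f[:,:,::-1])
E
python3 - <<'E'
from h import *
np.set_printoptions(precision=4,suppress=True)
t=cv2.imread('pics/a_top.png')
cv2.imwrite('pics/a_topz1.png',cv2.resize(t[170:320,90:290],None,fx=4,fy=4,interpolation=cv2.INTER_CUBIC))
cv2.imwrite('pics/a_topz2.png',cv2.resize(t[190:310,230:430],None,fx=4,fy=4,interpolation=cv2.INTER_CUBIC))
for n in ['cover','cover_grip','board','tray','scrubber','scrubber_grip','shaker_1','caddy','honey']:
    for cam in ['top','scene']:
        print(n,cam,[(np.round(b['bbox'],1),round(b['confidence'],2)) for b in boxes_of(n,cam)][:3])
E
```

```text
cover top [(array([152.9, 248.1,  95.4,  71.5]), 0.76)]
cover scene [(array([182.9, 297.8, 161.6, 105.4]), 0.59)]
cover_grip top [(array([153.3, 245.5,  98. ,  69.4]), 0.62)]
cover_grip scene [(array([184.6, 299. , 164.5, 105.4]), 0.78), (array([315.9, 258.2, 128.3,  73.5]), 0.68)]
board top [(array([289.1, 249.4,  96.8,  79.1]), 0.83), (array([184. , 190.7,  25.4,  24.6]), 0.71)]
board scene [(array([314.8, 257.9, 124.9,  72.9]), 0.9)]
tray top [(array([380.4, 243.7,  90.4,  63.7]), 0.93), (array([317.3, 268.5,  12.4,  13.7]), 0.74), (array([315.4, 228.1,  25.5,  24.9]), 0.2)]
tray scene [(array([367.3, 212.9,  89.2,  42.1]), 0.65)]
scrubber top [(array([381.6, 249.3,  43.9,  17.7]), 0.76)]
scrubber scene [(array([373.8, 210.4,  33.1,  35.9]), 0.77)]
scrubber_grip top [(array([379.2, 249.1,  47.3,  25.1]), 0.79)]
scrubber_grip scene [(array([373.2, 208.2,  36. ,  35.8]), 0.56)]
shaker_1 top [(array([263. , 225.4,  15.7,  19.9]), 0.49)]
shaker_1 scene [(array([270.5, 237.8,  18.8,  40. ]), 0.72), (array([348.6, 226.3,  18.5,  34.5]), 0.55)]
caddy top [(array([314. , 229. ,  29.7,  27.4]), 0.6), (array([160.8, 248.2, 113.8,  75.1]), 0.43)]
caddy scene [(array([309.6, 220.4,  37.1,  36.9]), 0.82)]
honey top [(array([183.8, 189.9,  26.7,  27.6]), 0.55)]
honey scene []
```

View pics/a_topz1.png

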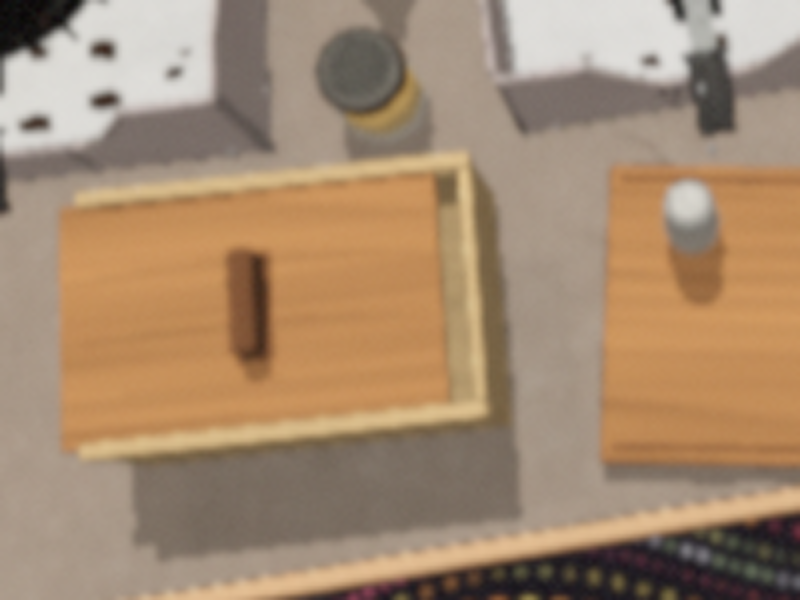

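View pics/a_topz2.png

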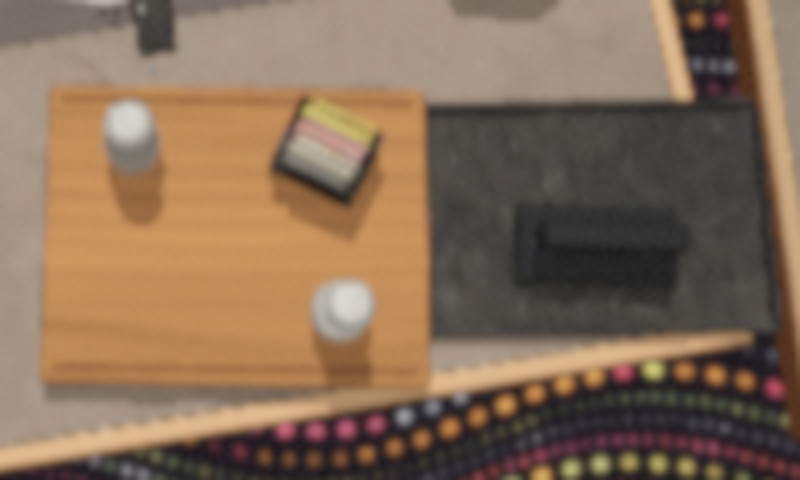

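Run:
```python
from h import *
np.set_printoptions(precision=4,suppress=True)
def z1(p,z): return at('top',90+(p[0]+.5)/4-.5,170+(p[1]+.5)/4-.5,z)[:2]
def z2(p,z): return at('top',230+(p[0]+.5)/4-.5,190+(p[1]+.5)/4-.5,z)[:2]
def rect(f,ps,z):
    q=np.array([f(p,z) for p in ps]); print(q.tolist()); e=[np.linalg.norm(q[(i+1)%4]-q[i]) for i in range(4)]
    print(' c',q.mean(0),'sides',np.array(e),'ang top edge',np.degrees(np.arctan2(*(q[1]-q[0])[::-1])),np.degrees(np.arctan2(*(q[2]-q[3])[::-1])))
print('box');rect(z1,[(75,198),(470,152),(488,415),(80,458)],.124)
print('cover');rect(z1,[(60,208),(435,175),(448,402),(65,452)],.117)
print('board');rect(z2,[(50,88),(425,92),(430,387),(42,382)],.028)
print('tray');rect(z2,[(428,105),(755,100),(772,330),(432,335)],.013)
print('bar');rect(z1,[(230,250),(255,250),(258,358),(235,358)],.147)
print('shaker caps', z2((130,118),.028+.085), z2((350,303),.113))
print('caddy',z2((330,148),.028+.06))
rect(z2,[(303,97),(382,130),(350,200),(275,165)],.028+.045)
print('scrub bar');rect(z2,[(540,210),(688,222),(688,250),(540,245)],.067)
print('honey',z1((360,70),.086))
s=telemetry.observe(); print(R.from_quat(s['orientation']).as_matrix())
```

```text
box
[[0.5583479607625523, 0.3177464799824897], [0.5769312162751664, 0.050866765240773215], [0.3986541751407455, 0.041128840446064546], [0.38434347157399107, 0.30663640580314255]]
 c [0.4796 0.1791] sides [0.2675 0.1785 0.2659 0.1744] ang top edge -86.01683372767629 -86.91477612709956
cover
[[0.5535730340404799, 0.3305471351117383], [0.5637537003058546, 0.07606539550618621], [0.40913338201265825, 0.06847935673867392], [0.38925435790339835, 0.31949850504793365]]
 c [0.4789 0.1986] sides [0.2547 0.1548 0.2518 0.1647] ang top edge -87.70907600130231 -85.47201065710611
board
[[0.5843283496798688, -0.03687285938059874], [0.5672340468601063, -0.3144210337674092], [0.3523500508115268, -0.2995295216204804], [0.369836480422015, -0.02440410827304497]]
 c [ 0.4684 -0.1688] sides [0.2781 0.2154 0.2757 0.2149] ang top edge -93.52441794165956 -93.63671522047946
tray
[[0.5605655325936902, -0.31836918037700157], [0.5519976941811546, -0.5638478730262804], [0.3809547074581244, -0.5533557608407002], [0.38988443034851, -0.30654611655185227]]
 c [ 0.4709 -0.4355] sides [0.2456 0.1714 0.247  0.1711] ang to
[... 376 characters left out ...]
 0.5169 -0.2347]
[[0.5576815622332707, -0.21972509261794937], [0.5309108699746037, -0.27396291063575606], [0.482048148801429, -0.24758013471932935], [0.5095967455642523, -0.196679108433051]]
 c [ 0.5201 -0.2345] sides [0.0605 0.0555 0.0579 0.0533] ang top edge -116.27001656792794 -118.42308891825697
scrub bar
[[0.4691400593447126, -0.38130294922935604], [0.45539197343593796, -0.48431239523650904], [0.4357350594543722, -0.48187226330387367], [0.44448420526022103, -0.37877351933795933]]
 c [ 0.4512 -0.4316] sides [0.1039 0.0198 0.1035 0.0248] ang top edge -97.60201726704355 -94.8506017996195
honey [0.6511 0.1349]
[[ 0.      0.3605 -0.9328]
 [ 0.     -0.9328 -0.3605]
 [-1.     -0.     -0.    ]]
```

Measured sizes match the given ones. The box centre is ≈(0.480,0.179) with yaw ≈+3.5°, and the cover is about 16 mm ajar. The board centre is (0.468,-0.169) with yaw -3.6°. Moving toward the board for a wrist look on the way to the cover.

```bash
python3 -m creep '[[[2.8,2.6,0.8],-0.5],[[2.8,2.6,0.8],-0.5],[[2.8,2.6,0.8],-0.5],[[2.8,2.6,0.8],-0.5],[[2.8,2.6,0.8],-0.5],[[2.8,2.6,0.8],-0.5],[[2.8,2.6,0.8],-0.5],[[2.8,2.6,0.8],-0.5]]' 0 40
python3 - <<'E'
from h import *
s=telemetry.observe(); f=grab_frame('wrist'); save(f,'b_w'); print(s['tool_pos'],R.from_quat(s['orientation']).as_matrix()[:,1],s['joint_pos'])
E
```

```text
time_s: 1.72
tool_pos: [0.4504, -0.3735, 0.296]
orientation: [0.707, 0.006, -0.707, 0.006]
force: [0.8, -0.5, 0.7]
gripper_width: 0.999
[ 0.45044253 -0.37347516  0.29598548] [ 1.75062945e-02 -9.99846690e-01  3.55454503e-04] [ 0.711758    0.27919386 -0.09575417  1.36678663  0.02643984  1.49627562
 -0.93555251]
```

View pics/b_w.png

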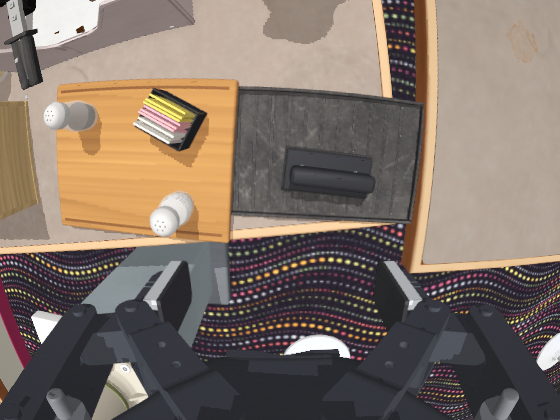

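The wrist view shows shakers on the board at (70,116) and (172,214), the caddy at (170,120), and the scrubber bar at (332,180). Going on to the cover bar.

```bash
python3 -m creep '[[[0.2,3.6,0],0.1],[[0.2,3.6,0],0.1],[[0.2,3.6,0],0.1],[[0.2,3.6,0],0.1],[[0.2,3.6,0],0.1],[[0.2,3.6,0],0],[[0.2,3.6,0],0],[[0.2,3.6,0],0]]'; python3 -m creep '[[[0.1,3.6,-0.5],0],[[0.1,3.6,-0.5],0],[[0.1,3.6,-0.5],0],[[0.1,3.6,-0.5],0],[[0.1,3.6,-0.5],0],[[0.1,3.6,-0.5],0],[[0.1,3.6,-0.5],0],[[0.1,2.8,-0.5],0]]';python3 - <<'E'
from h import *
s=telemetry.observe(); f=grab_frame('wrist'); save(f,'c_w'); print(s['tool_pos'],R.from_quat(s['orientation']).as_matrix()[:,1],s['joint_pos'])
print(proj('wrist',[[.4766,.1948,.147],[.5117,.197,.147],[.441,.1927,.147]],s))
E
```

```text
time_s: 2.43
tool_pos: [0.465, -0.0854, 0.2955]
orientation: [0.707, 0.022, -0.707, 0.023]
force: [1.5, 0.1, -0.7]
gripper_width: 0.995
time_s: 3.1
tool_pos: [0.4728, 0.196, 0.2554]
orientation: [0.707, 0.023, -0.706, 0.023]
force: [0.6, 0.3, 0.7]
gripper_width: 0.996
[0.47275853 0.19598324 0.2553535 ] [ 6.54867384e-02 -9.97853039e-01 -8.94243453e-04] [ 0.06701049  0.16936207 -0.58994787  1.61563999  0.09507595  1.38456179
 -2.03911296]
[[284.18352833 203.65827813]
 [284.40233261 160.16110521]
 [283.79908761 244.82695029]]
```

View pics/c_w.png

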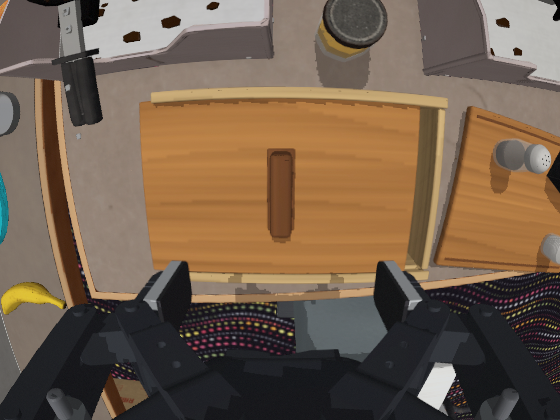

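```bash
python3 -m creep '[[[0.1,0,-2.5],0],[[0.1,0,-2.5],0],[[0.1,0,-2.5],0],[[0.1,0,-2],0],[[0.1,0.1,-1.5],0],[[0,0,-1.2],0],[[0,0,-0.7],0],[[0,0,0],0]]'
python3 - <<'E'
from h import *
s=telemetry.observe(); f=grab_frame('wrist'); save(f,'d_w'); print(s['tool_pos'])
E
```

```text
time_s: 3.82
tool_pos: [0.4777, 0.1935, 0.125]
orientation: [-0.706, -0.022, 0.707, -0.023]
force: [-0.1, -0.4, 0.5]
gripper_width: 1.002
[0.47770055 0.19354751 0.12504355]
```

View pics/d_w.png

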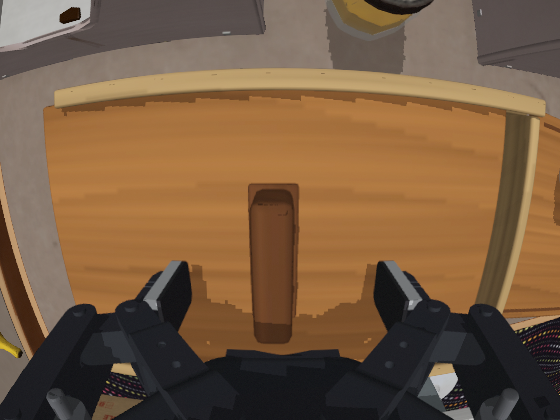

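The bar lies between the fingers (centre column ≈273), so the tool is about 3 mm off. Correcting that and closing.

```bash
python3 -m creep '[[[0,0.3,0],0],[[0,0,0],0],[[0,0,0],0],[[0,0,0],0],[[0,0,0],0],[[0,0,0],0],[[0,0,0],0],[[0,0,0],0]]' 1 40; python3 -m creep '[[[0,0,0],0],[[0,0.5,0],0],[[-0.1,1.5,0],0],[[-0.1,2,0],0],[[-0.1,2,0],0],[[-0.1,2,0],0],[[-0.2,2,0],0],[[-0.1,2,0],0]]';  python3 -m creep '[[[-0.1,2,0],0],[[-0.2,2,0],0],[[-0.1,2,0],0],[[-0.1,1.5,0],0],[[-0.1,1,0],0],[[0,0.3,0],0],[[0,0,0],0],[[0,0,0],0]]'
```

```text
time_s: 4.53
tool_pos: [0.4786, 0.1971, 0.1268]
orientation: [0.707, 0.022, -0.707, 0.022]
force: [-1.0, -0.6, 5.4]
gripper_width: 0.202
time_s: 5.2
tool_pos: [0.4714, 0.3176, 0.1267]
orientation: [0.707, 0.022, -0.707, 0.022]
force: [-1.9, -2.2, 6.6]
gripper_width: 0.198
time_s: 5.87
tool_pos: [0.4665, 0.3998, 0.1267]
orientation: [-0.707, -0.018, 0.707, -0.024]
force: [-5.7, -20.0, 17.6]
gripper_width: 0.2
```

The cover hit its stop at 0.22 (y force −20 N). Releasing and raising.

```bash
python3 -m creep '[[[0,-0.3,0],0],[[0,0,0],0],[[0,0,0],0],[[0,0,0],0],[[0,0,0],0],[[0,0,2],0],[[0,0,4],0],[[0,0,4],0]]' 0; python3 -m creep '[[[0,-4,2],0],[[0,-4,1],0],[[0,-4,0],0],[[0,-4,0],0],[[0,-4,0],0],[[0,-4,0],0],[[0,-4,0],0],[[0,-4,0],0]]'
python3 - <<'E'
from h import *
f=grab_frame('top'); save(f,'e_t'); s=telemetry.observe();f=grab_frame('wrist'); save(f,'e_w'); print(s['tool_pos'])
cv2.imwrite('pics/e_tz.png',cv2.resize(cv2.imread('pics/e_t.png')[150:330,60:440],None,fx=2,fy=2,interpolation=cv2.INTER_CUBIC))
E
```

```text
time_s: 6.53
tool_pos: [0.4644, 0.4015, 0.2258]
orientation: [-0.706, -0.022, 0.708, -0.023]
force: [0.9, 0.7, 1.5]
gripper_width: 0.999
time_s: 7.2
tool_pos: [0.465, 0.0833, 0.2551]
orientation: [0.707, 0.023, -0.706, 0.023]
force: [1.6, 0.5, -0.2]
gripper_width: 0.998
[0.4657912  0.07388367 0.25486124]
```

View pics/e_tz.png

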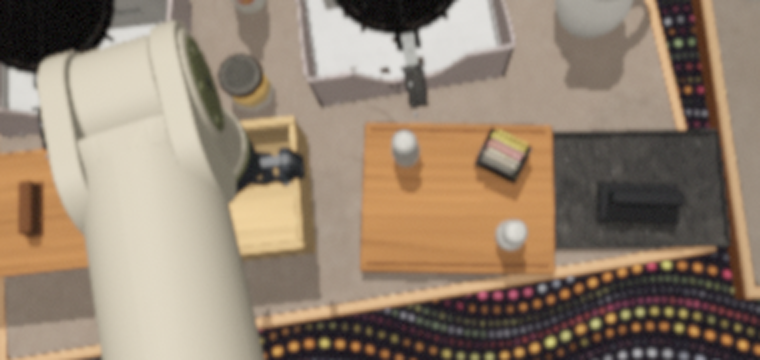

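View pics/e_w.png

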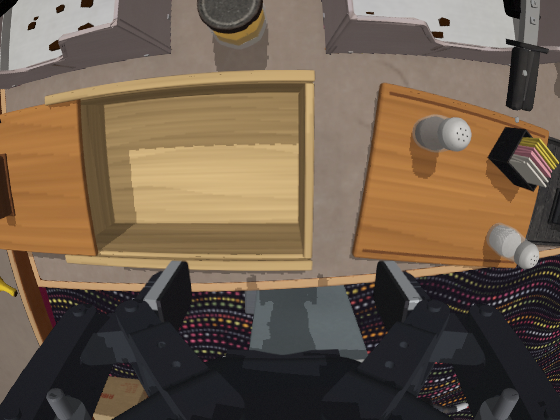

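```bash
python3 -m creep '[[[0.2,-3.9,-0.3],0],[[0.2,-3.9,-0.3],0],[[0.2,-3.9,-0.3],0],[[0.2,-3.9,-0.3],0],[[0.2,-3.9,-0.3],0],[[0.2,-3.9,-0.3],0],[[0.2,-3.9,-0.3],0],[[0.2,-3.3,-0.3],0]]'
python3 - <<'E'
from h import *
s=telemetry.observe();f=grab_frame('wrist'); save(f,'f_w'); print(s['tool_pos'],s['joint_pos'])
cv2.imwrite('pics/f_wz.png',cv2.resize(cv2.imread('pics/f_w.png')[60:260,130:400],None,fx=2.9,fy=2.9,interpolation=cv2.INTER_CUBIC))
import pickle; pickle.dump(s,open('f.pkl','wb'))
for q in ['caddy','shaker_1']: print([(np.round(b['bbox'],1),round(b['confidence'],2)) for b in boxes_of(q,'wrist')])
E
```

```text
time_s: 7.97
tool_pos: [0.4812, -0.2238, 0.2307]
orientation: [0.707, 0.022, -0.707, 0.022]
force: [1.7, 0.4, -0.6]
gripper_width: 1.002
[ 0.48118037 -0.22376064  0.23070811] [ 0.55133372  0.18921324 -0.20376201  1.62349469  0.03982394  1.33256354
 -1.16654644]
[(array([299.2, 149.5,  83.5,  84.4]), 0.79), (array([244.8, 185.8, 251.2, 204.3]), 0.42)]
[(array([155.4, 131.7,  63.4,  40.3]), 0.62), (array([291.4, 260.8,  45. ,  66.9]), 0.57)]
```

View pics/f_wz.png

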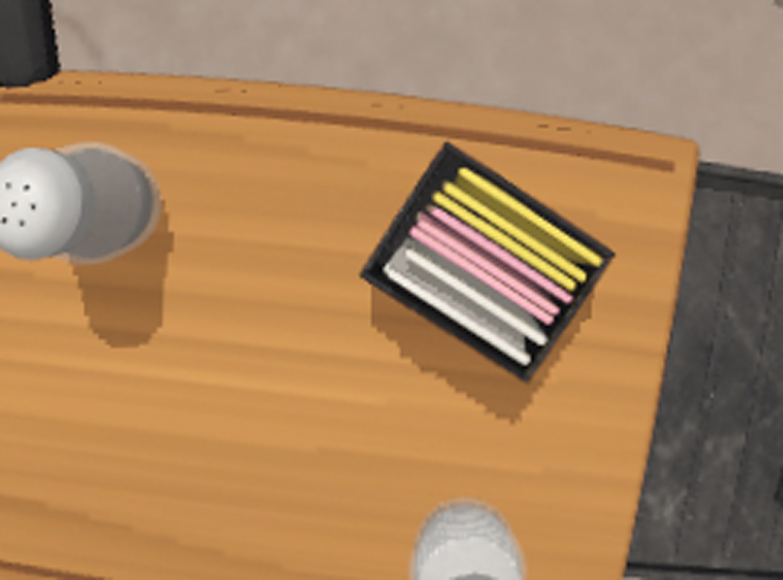

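Run:
```python
from h import *
import pickle; s=pickle.load(open('f.pkl','rb')); np.set_printoptions(precision=4,suppress=True)
q=np.array([at('wrist',130+(x+.5)/2.9-.5,60+(y+.5)/2.9-.5,.073,s)[:2] for x,y in [(447,142),(615,253),(528,382),(360,273)]])
e=np.roll(q,-1,0)-q
print(q,q.mean(0),np.linalg.norm(e,axis=1),np.degrees(np.arctan2(e[:,1],e[:,0])))
for b in [(155.4-20,131.7),(291,260)]: pass
print(at('wrist',130+38/2.9,60+203/2.9,.113,s))
```

```text
[[ 0.5618 -0.2202]
 [ 0.5303 -0.2766]
 [ 0.4856 -0.2518]
 [ 0.5181 -0.1949]] [ 0.5239 -0.2359] [0.0646 0.0511 0.0655 0.0504] [-119.16    150.9497   60.234   -30.0345]
[ 0.5399 -0.1018  0.113 ]
```

```bash
python3 -m creep '[[[0.6,-0.1,-1],1.4],[[0.6,-0.2,-1],1.4],[[0.6,-0.2,-1],1.4],[[0.6,-0.2,-1],1.4],[[0.6,-0.1,-1],1.4],[[0.6,-0.1,-1],1.4],[[0.3,-0.1,-1],1.4],[[0.3,-0.1,-1],1.4]]'
python3 - <<'E'
from h import *
s=telemetry.observe();f=grab_frame('wrist'); save(f,'g_w'); print(s['tool_pos'],R.from_quat(s['orientation']).as_matrix()[:,1])
y=R.from_quat(s['orientation']).as_matrix()[:,1]; print(np.degrees(np.arctan2(y[1],y[0])))
E
```

```text
time_s: 8.78
tool_pos: [0.5244, -0.23, 0.1506]
orientation: [0.612, 0.354, -0.612, 0.354]
force: [-0.7, 0.1, -0.4]
gripper_width: 1.003
[ 0.52442021 -0.22995276  0.15057836] [ 8.67229997e-01 -4.97907755e-01  6.09382667e-06]
-29.86167442162912
```

View pics/g_w.png

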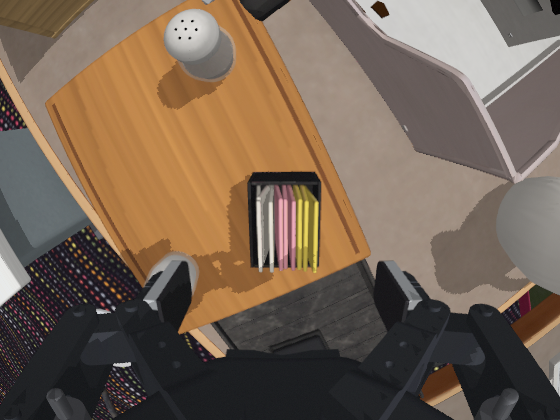

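```bash
python3 -m creep '[[[0,-0.2,-2],0],[[0,-0.2,-2],0],[[0,-0.2,-2],0],[[0,0,-2],0],[[0,0,-1.5],0],[[0,0,-1],0],[[0,0,-0.5],0],[[0,0,0],0]]';python3 -m creep '[[[0,0,0],0],[[0,0,0],0],[[0,0,0],0],[[0,0,0],0],[[0,0,0],0],[[0,0,0],0],[[0,0,0],0],[[0,0,0],0]]' 1 35
python3 - <<'E'
from h import *
s=telemetry.observe();f=grab_frame('wrist'); save(f,'h_w'); print(s['tool_pos'],s['gripper_width'])
E
```

```text
time_s: 9.5
tool_pos: [0.5232, -0.2372, 0.0403]
orientation: [-0.613, -0.352, 0.614, -0.351]
force: [-0.3, -0.3, 0.7]
gripper_width: 1.0
time_s: 10.17
tool_pos: [0.524, -0.2383, 0.0414]
orientation: [0.614, 0.351, -0.613, 0.352]
force: [1.5, 1.1, 3.1]
gripper_width: 0.596
[ 0.5239937  -0.23832421  0.04143079] 0.5964148638852806
```

View pics/h_w.png

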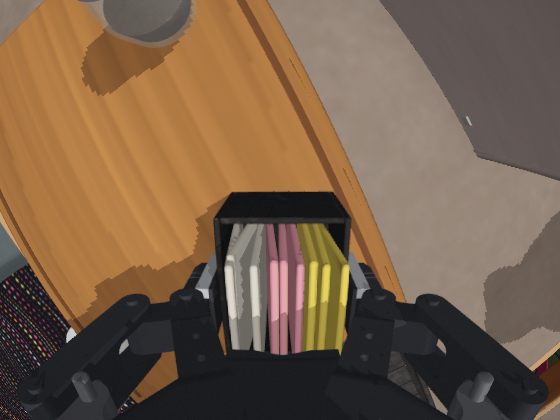

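```bash
python3 -m creep '[[[0,0,1],0],[[0,0,2],0],[[0,0,2.5],0],[[0,0,3],0],[[0,0,3],0],[[-0.2,1,3],0.5],[[-0.2,2,1.5],0.5],[[-0.2,3,0],0.5]]'; python3 -m creep '[[[-0.4,3.8,0],0.7],[[-0.4,3.8,0],0.7],[[-0.4,3.8,0],0.7],[[-0.4,3.8,0],0.7],[[-0.4,3.8,0],0.7],[[-0.4,3.8,0],0.7],[[-0.5,3.5,0],0.5],[[-0.5,2.5,0],0.5]]'
python3 - <<'E'
from h import *
s=telemetry.observe();f=grab_frame('wrist'); save(f,'i_w'); print(s['tool_pos'],s['gripper_width'])
y=R.from_quat(s['orientation']).as_matrix()[:,1]; print(np.degrees(np.arctan2(y[1],y[0])))
E
```

```text
time_s: 10.88
tool_pos: [0.518, -0.1812, 0.205]
orientation: [0.591, 0.388, -0.589, 0.392]
force: [0.2, 0.7, -2.3]
gripper_width: 0.604
time_s: 11.55
tool_pos: [0.4816, 0.1131, 0.2009]
orientation: [0.484, 0.515, -0.485, 0.514]
force: [-0.1, 0.0, -3.0]
gripper_width: 0.604
[0.48163911 0.11314287 0.20093647] 0.6041129246227542
3.4423472904096544
```

View pics/i_w.png

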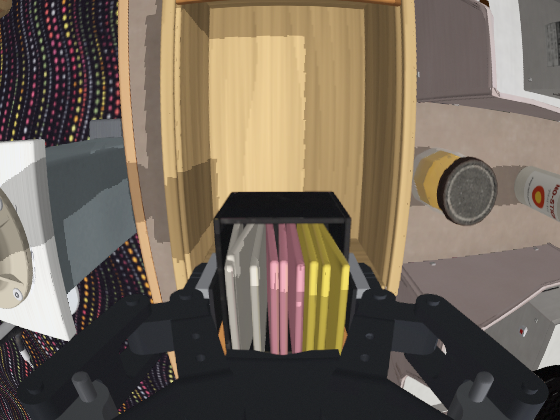

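```bash
python3 -m creep '[[[0.1,0.1,-3],0],[[0.2,0,-3],0],[[0,0,-3],0],[[0,0,-2.5],0],[[0,0,-2],0],[[0,0,-1.8],0],[[0,0,-1.5],0],[[0,0,-0.5],0]]';python3 -m creep '[[[0,0,-0.4],0],[[0,0,-0.1],0],[[0,0,0],0],[[0,0,0],0],[[0,0,0],0],[[0,0,0],0],[[0,0,0],0],[[0,0,0],0]]'
```

```text
time_s: 12.27
tool_pos: [0.4842, 0.1095, 0.0254]
orientation: [0.485, 0.514, -0.488, 0.512]
force: [-1.5, 0.3, -2.8]
gripper_width: 0.599
time_s: 12.93
tool_pos: [0.4856, 0.1101, 0.0246]
orientation: [0.485, 0.513, -0.487, 0.513]
force: [-9.2, -3.8, 15.6]
gripper_width: 0.605
```

```bash
python3 -m creep '[[[0,0,0],0],[[0,0,0],0],[[0,0,0],0],[[0,0,0],0],[[0,0,0.5],0],[[0,0,1.5],0],[[0,0,2],0],[[0,0,2.5],0]]' 0.1; python3 -m creep '[[[0,0,3],0],[[0,0,3],0],[[0,0,3],0],[[0,0,3],0],[[0,0,0],0],[[0,0,0],0],[[0,0,0],0],[[0,0,0],0]]'
python3 - <<'E'
from h import *
s=telemetry.observe();f=grab_frame('wrist'); save(f,'j_w'); print(s['tool_pos'],s['gripper_width'])
E
```

```text
time_s: 13.6
tool_pos: [0.4853, 0.1106, 0.0878]
orientation: [0.485, 0.514, -0.487, 0.513]
force: [0.8, -0.0, 0.4]
gripper_width: 0.902
time_s: 14.27
tool_pos: [0.4856, 0.1105, 0.2068]
orientation: [0.486, 0.514, -0.487, 0.513]
force: [-0.8, -0.3, -0.1]
gripper_width: 0.901
[0.4856345  0.11053293 0.20678125] 0.9013350208923278
```

View pics/j_w.png

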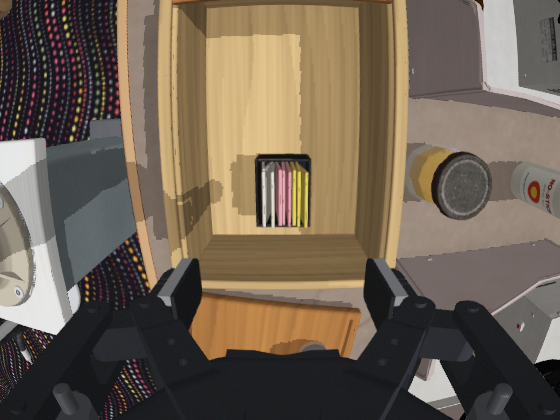

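The caddy stands upright in the box around (283,190). Now to the shaker near the box end of the board.

```bash
python3 -m creep '[[[0.3,-2.4,0.5],0],[[0.5,-2.4,0],0],[[0.5,-2.4,0],0],[[0.5,-2.4,0],0],[[0.5,-2.4,0],0],[[0.5,-2.4,0],0],[[0.3,-2.4,0],0],[[0,-1,0],0]]' 0
python3 - <<'E'
from h import *
s=telemetry.observe();f=grab_frame('wrist'); save(f,'k_w'); print(s['tool_pos'],s['gripper_width'])
for z in (.05,.1,.15): print(at('top',268,200,z))
print([(np.round(b['bbox'],1),round(b['confidence'],2)) for b in boxes_of('shaker_1','wrist')])
import pickle; pickle.dump(s,open('k.pkl','wb'))
print(proj('wrist',[[.5399,-.1,.118]],s))
E
```

```text
time_s: 14.98
tool_pos: [0.5169, -0.0712, 0.2114]
orientation: [0.486, 0.513, -0.488, 0.512]
force: [-0.3, 0.6, -0.4]
gripper_width: 0.998
[ 0.51690024 -0.07117397  0.2114348 ] 0.9978928221658534
[ 0.61014503 -0.11529377  0.05      ]
[ 0.59655734 -0.11552355  0.1       ]
[ 0.58296965 -0.11575333  0.15      ]
[(array([303.3, 228.4,  48.4,  58.9]), 0.81), (array([190.9, 326.3,  27.2,  42.4]), 0.72)]
[[308.44736696 248.46897667]]
```

View pics/k_w.png

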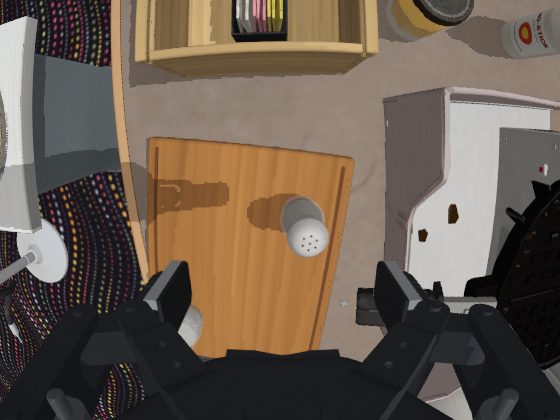

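Run:
```python
from h import *
import pickle; s=pickle.load(open('k.pkl','rb'))
t=cv2.imread('pics/a_top.png'); cv2.imwrite('pics/k_tz.png',cv2.resize(t[160:230,240:300],None,fx=8,fy=8,interpolation=cv2.INTER_CUBIC))
print(at('wrist',310,240,.115,s))
for z in (.05,.1,.15): print(z,at('wrist',358,308,z,s),at('wrist',358,290,z,s))
```

```text
[ 0.54088284 -0.09388934  0.115     ]
0.05 [ 0.60985952 -0.19974445  0.05      ] [ 0.60611662 -0.17593682  0.05      ]
0.1 [ 0.59428238 -0.16723748  0.1       ] [ 0.59115137 -0.14732191  0.1       ]
0.15 [ 0.57870524 -0.1347305   0.15      ] [ 0.57618612 -0.118707    0.15      ]
```

View pics/k_tz.png

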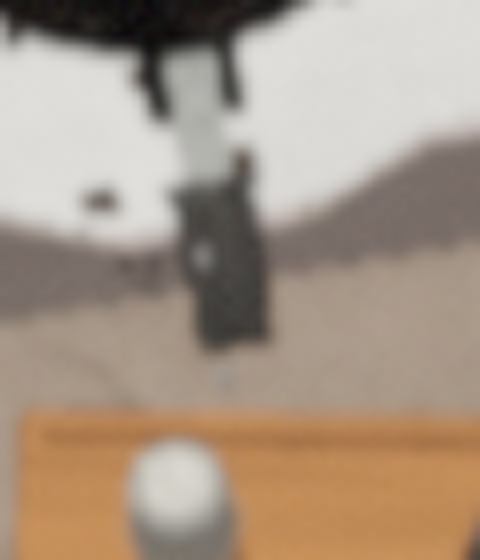

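Run:
```python
from h import *
import pickle; s=pickle.load(open('k.pkl','rb'))
t=cv2.imread('pics/a_scene.png'); cv2.imwrite('pics/k_sz.png',cv2.resize(t[160:270,220:370],None,fx=5,fy=5,interpolation=cv2.INTER_CUBIC))
t=cv2.imread('pics/k_w.png'); cv2.imwrite('pics/k_wz.png',cv2.resize(t[170:340,250:450],None,fx=4,fy=4,interpolation=cv2.INTER_CUBIC))
```

```text
(no output)
```

View pics/k_sz.png

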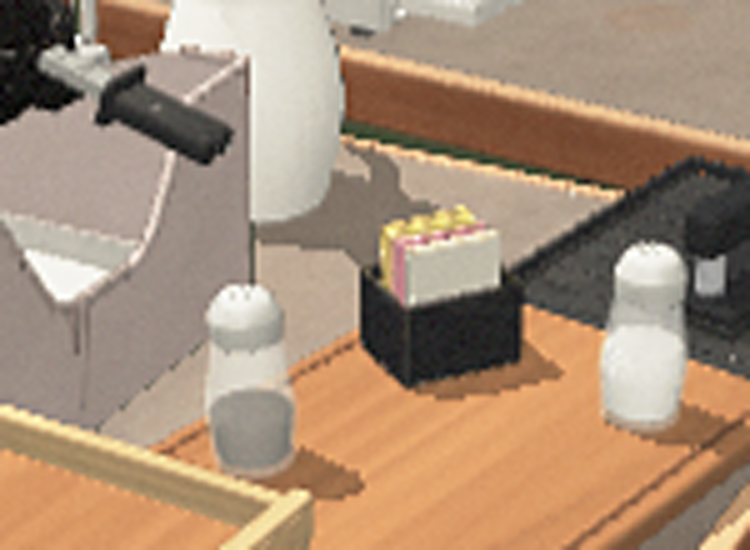

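View pics/k_wz.png

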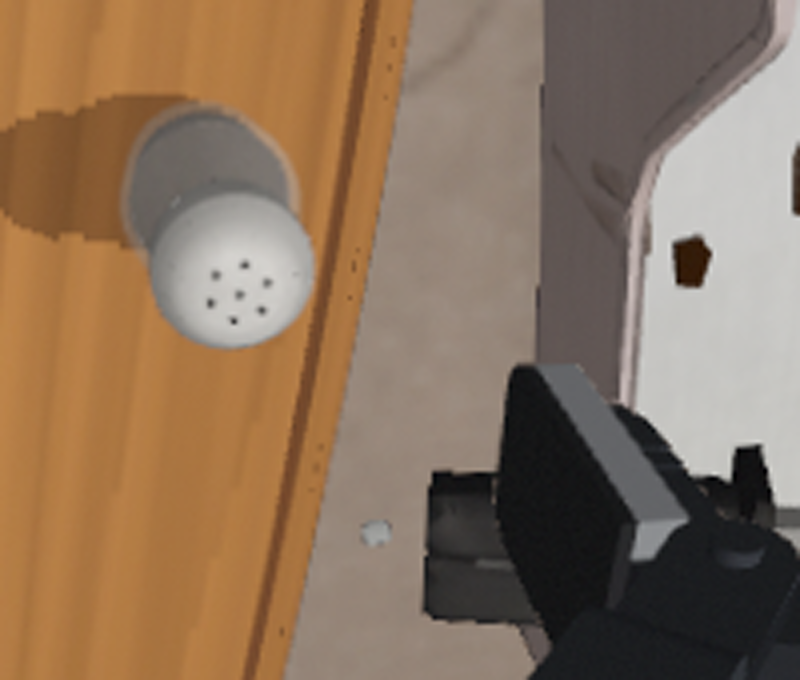

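Run:
```python
from h import *
import pickle; s=pickle.load(open('k.pkl','rb'))
def tri(obs):
    A=np.zeros((3,3));b=np.zeros(3)
    for a in obs:
        o,d=ray(*a); d/=np.linalg.norm(d); M=np.eye(3)-np.outer(d,d); A+=M;b+=M@o
    p=np.linalg.solve(A,b); return p,[np.linalg.norm((np.eye(3)-np.outer(d/np.linalg.norm(d),d/np.linalg.norm(d)))@(p-o)) for o,d in [ray(*a) for a in obs]]
print('tip',tri([('top',269.5,202.5),('scene',264.5,189),('wrist',357,300,s)]))
print('tip2',tri([('top',269.5,202.5),('scene',264.5,189)]))
print('cap',at('wrist',310,243.4,.118,s), tri([('wrist',310,243.4,s),('scene',220+245/5,160+292/5)]))
```

```text
tip (array([ 0.56982184, -0.1192795 ,  0.16887791]), [np.float64(0.001039070046178418), np.float64(0.0037331552637401414), np.float64(0.0033427707880471858)])
tip2 (array([ 0.56871929, -0.12051683,  0.17034678]), [np.float64(0.002024989864985087), np.float64(0.0020249898649850346)])
cap [ 0.54078588 -0.09560869  0.118     ] (array([ 0.54063004, -0.09938466,  0.11102249]), [np.float64(0.001332641507016697), np.float64(0.0013326415070167392)])
```

The handle tip of the waffle maker triangulates to (0.569,-0.12,0.169), which is too close to the shaker cap at (0.5405,-0.097) for a direct grasp because the gripper body would hit it. So I'll lower the open fingers off-centre with the far finger behind the shaker, draw it about 3 cm toward the robot, then grasp it.

```bash
python3 -m creep '[[[0.1,-0.5,0],-0.35],[[0.1,-0.5,0],-0.35],[[0.2,-0.5,0],0],[[0.1,-0.4,0],0],[[0,0,0],0],[[0,0,0],0],[[0,0,0],0],[[0,0,0],0]]' 0
python3 - <<'E'
from h import *
s=telemetry.observe();f=grab_frame('wrist'); save(f,'l_w'); print(s['tool_pos'],R.from_quat(s['orientation']).as_matrix()[:,1])
cv2.imwrite('pics/l_wz.png',cv2.resize(cv2.imread('pics/l_w.png')[170:370,150:450],None,fx=2.6,fy=2.6,interpolation=cv2.INTER_CUBIC))
E
```

```text
time_s: 15.75
tool_pos: [0.5223, -0.0858, 0.2129]
orientation: [0.501, 0.499, -0.501, 0.498]
force: [0.1, 0.4, 0.4]
gripper_width: 1.0
[ 0.522334   -0.08577626  0.21293713] [ 9.99983307e-01 -5.77791623e-03 -3.98630143e-05]
```

View pics/l_wz.png

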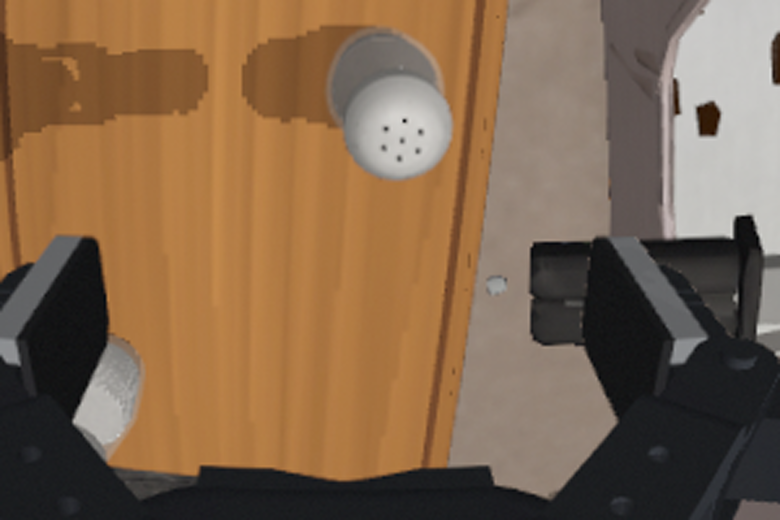

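Run:
```python
from h import *
s=telemetry.observe()
def zm(P): return (proj('wrist',P,s)-[150,170])*2.6
P=[]
for z in (.226,.18,.165,.15): P+= [[.5648,-.0858-.011,z],[.579,-.0858-.011,z],[.5648,-.0858+.011,z]]
print(zm(np.array(P)).round())
# handle edge +y at several z: zoom(530,240) and tip
for z in (.15,.16,.17,.18):print(at('wrist',150+532/2.6,170+241/2.6,z,s),at('wrist',150+532/2.6,170+345/2.6,z,s))
```

```text
[[569. 329.]
 [641. 325.]
 [582. 221.]
 [522. 228.]
 [580. 226.]
 [528. 138.]
 [510. 203.]
 [565. 202.]
 [516. 119.]
 [500. 181.]
 [552. 180.]
 [504. 102.]]
[ 0.5748885  -0.11466957  0.15      ] [ 0.57790618 -0.14870988  0.15      ]
[ 0.57241543 -0.10989051  0.16      ] [ 0.57528762 -0.1422896   0.16      ]
[ 0.56994236 -0.10511146  0.17      ] [ 0.57266905 -0.13586932  0.17      ]
[ 0.56746929 -0.1003324   0.18      ] [ 0.57005048 -0.12944904  0.18      ]
```

```bash
python3 -m creep '[[[0,-0.1,-0.8],0],[[0,-0.1,-0.8],0],[[0,0,-0.8],0],[[0,0,-0.8],0],[[0,0,-0.8],0],[[0,0,-0.8],0],[[0,0,-0.8],0],[[0,0,-0.8],0]]'
python3 - <<'E'
from h import *
s=telemetry.observe();f=grab_frame('wrist'); save(f,'m_w'); print(s['tool_pos'],s['force'])
cv2.imwrite('pics/m_wz.png',cv2.resize(cv2.imread('pics/m_w.png')[170:370,150:450],None,fx=2.6,fy=2.6,interpolation=cv2.INTER_CUBIC))
E
```

```text
time_s: 16.47
tool_pos: [0.5223, -0.0882, 0.148]
orientation: [-0.502, -0.499, 0.502, -0.498]
force: [-1.1, 0.3, 0.7]
gripper_width: 1.0
[ 0.52225754 -0.08817329  0.14797635] [-1.08099649  0.31414427  0.71996079]
```

View pics/m_wz.png

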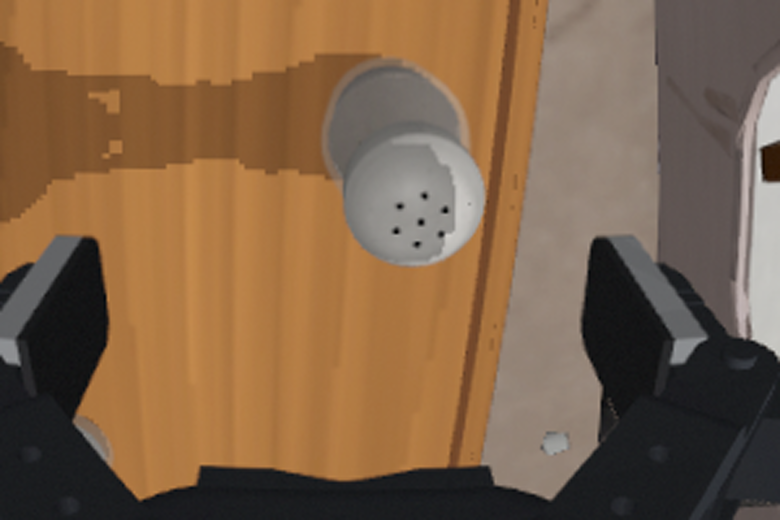

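Run:
```python
from h import *
s=telemetry.observe()
print(at('wrist',150+420/2.6,170+219/2.6,.118,s), at('wrist',150+415/2.6,170+200/2.6,.105,s))
P=[[.5648,-.088+.011,z] for z in (.16,.118,.06,.03)]
print((proj('wrist',np.array(P),s)-[150,170])*2.6)
```

```text
[ 0.53922924 -0.09430751  0.118     ] [ 0.53911962 -0.09508504  0.105     ]
[[587.65338655 221.98500275]
 [537.2735953  144.63174088]
 [493.57262813  79.13001678]
 [477.78536814  55.81498562]]
```

```bash
python3 -m creep '[[[0,0,-0.7],0],[[0,0,-0.7],0],[[0,0,-0.7],0],[[0,0,-0.7],0],[[0,0,-0.6],0],[[0,0,-0.6],0],[[0,0,-0.6],0],[[0,0,-0.6],0]]'
python3 - <<'E'
from h import *
s=telemetry.observe();f=grab_frame('wrist'); save(f,'n_w'); print(s['tool_pos'],s['force'])
E
```

```text
time_s: 17.18
tool_pos: [0.5224, -0.0882, 0.0963]
orientation: [0.502, 0.498, -0.502, 0.498]
force: [0.7, 0.3, 0.1]
gripper_width: 1.002
[ 0.52236058 -0.0882021   0.09634883] [0.69042371 0.25493713 0.09304316]
```

View pics/n_w.png

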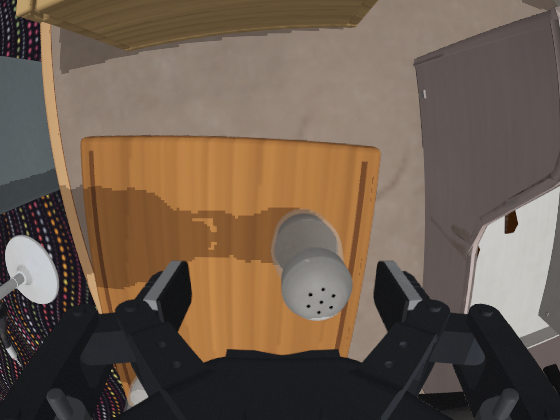

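```bash
python3 -m creep '[[[0,0,-0.6],0],[[0,0,-0.6],0],[[0,0,-0.6],0],[[0,0,-0.6],0],[[0,0,-0.6],0],[[0,0,-0.6],0],[[0,0,-0.6],0],[[0,0,-0.2],0]]'; python3 -m creep '[[[-0.3,0,0],0],[[-0.3,0,0],0],[[-0.4,0,0],0],[[-0.4,0,0],0],[[-0.4,0,0],0],[[-0.4,0,0],0],[[-0.4,0,0],0],[[-0.4,0,0],0]]'
python3 - <<'E'
from h import *
s=telemetry.observe();f=grab_frame('wrist'); save(f,'o_w'); print(s['tool_pos'],s['force'])
E
```

```text
time_s: 17.9
tool_pos: [0.5218, -0.0882, 0.0517]
orientation: [-0.501, -0.499, 0.502, -0.498]
force: [-0.1, -0.3, -0.3]
gripper_width: 1.005
time_s: 18.57
tool_pos: [0.4921, -0.0882, 0.0532]
orientation: [0.502, 0.498, -0.501, 0.499]
force: [1.2, 0.0, 1.1]
gripper_width: 1.002
[ 0.4921406  -0.08820421  0.05317511] [1.16140195 0.0454168  1.05837871]
```

View pics/o_w.png

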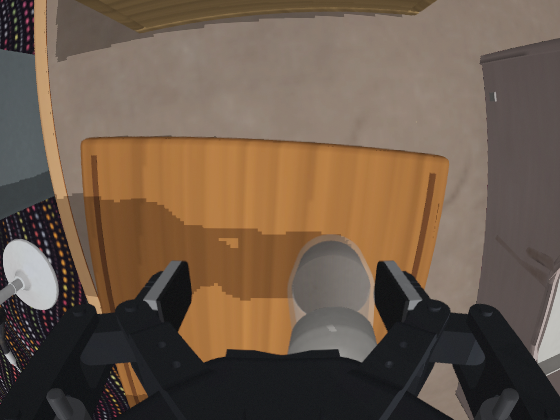

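The shaker slid along upright, with its body at (330,275) against the right finger. Now re-centring on it at cap height and gripping.

```bash
python3 -m creep '[[[-0.3,0,0],0],[[0,0,1],0],[[0,0,1],0],[[0.5,-0.1,1.1],0],[[0.6,-0.2,0],0],[[0.6,-0.2,0],0],[[0.4,-0.2,0],0],[[0,0,0],0]]'
python3 - <<'E'
from h import *
s=telemetry.observe();f=grab_frame('wrist'); save(f,'p_w'); print(s['tool_pos'],s['force'])
E
```

```text
time_s: 19.28
tool_pos: [0.5109, -0.0958, 0.0834]
orientation: [-0.502, -0.498, 0.502, -0.498]
force: [-0.2, -0.3, -0.3]
gripper_width: 0.999
[ 0.51088562 -0.09576443  0.08340109] [-0.18879023 -0.34117399 -0.29600204]
```

View pics/p_w.png

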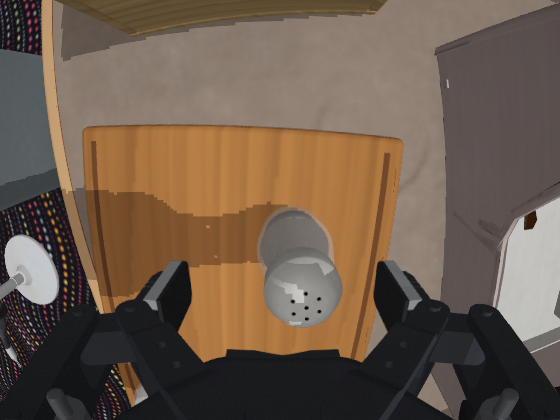

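Run:
```python
from h import *
s=telemetry.observe()
print(at('wrist',306,304,.118,s), at('wrist',303,288,.105,s))
```

```text
[ 0.52064134 -0.0953628   0.118     ] [ 0.52018008 -0.09539427  0.105     ]
```

```bash
python3 -m creep '[[[0.4,0,0],0],[[0.4,0,0],0],[[0,0,0],0],[[0,0,0],0],[[0,0,0],0],[[0,0,0],0],[[0,0,0],0],[[0,0,0],0]]'; python3 -m creep '[[[0,0,0],0],[[0,0,0],0],[[0,0,0],0],[[0,0,0],0],[[0,0,0],0],[[0,0,0],0],[[0,0,0],0],[[0,0,0],0]]' 1 30
python3 - <<'E'
from h import *
s=telemetry.observe();f=grab_frame('wrist'); save(f,'q_w'); print(s['tool_pos'],s['force'])
E
```

```text
time_s: 20.0
tool_pos: [0.5182, -0.0952, 0.0839]
orientation: [-0.502, -0.498, 0.502, -0.498]
force: [0.3, -0.1, 0.1]
gripper_width: 0.999
time_s: 20.67
tool_pos: [0.5184, -0.0953, 0.084]
orientation: [0.502, 0.498, -0.502, 0.498]
force: [-0.1, 0.1, 0.7]
gripper_width: 0.384
[ 0.51838012 -0.09526612  0.08396741] [-0.1297859   0.12296174  0.67118365]
```

View pics/q_w.png

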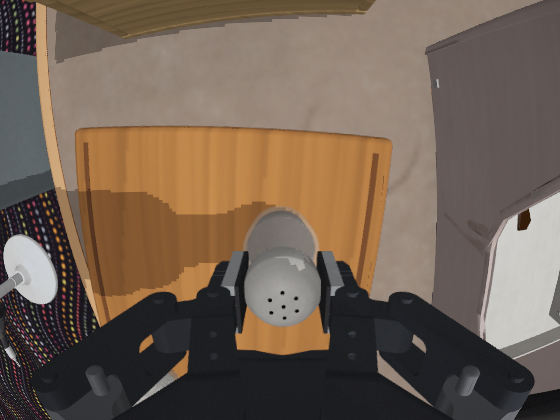

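```bash
python3 -m creep '[[[0,0,1],0],[[-0.3,0,1.5],0],[[-0.4,0,2.5],0],[[-0.4,0,3],0],[[-0.4,1,3],0.2],[[-0.4,2,1.5],0.2],[[-0.4,3,0],0.2],[[-0.4,3.6,0],0.2]]'; python3 -m creep '[[[-0.2,3.8,0],0],[[-0.2,3.8,0],0],[[-0.2,3.8,0],0],[[-0.2,3.8,0],0],[[-0.2,3.8,0],0],[[-0.1,3,0],0],[[-0.1,1.5,0],0],[[0,0.5,0],0]]'
python3 - <<'E'
from h import *
s=telemetry.observe();f=grab_frame('wrist'); save(f,'r_w'); print(s['tool_pos'],s['force'])
E
```

```text
time_s: 21.38
tool_pos: [0.4919, -0.0001, 0.211]
orientation: [0.485, 0.514, -0.484, 0.516]
force: [0.3, 0.5, -0.8]
gripper_width: 0.385
time_s: 22.05
tool_pos: [0.4779, 0.2447, 0.2096]
orientation: [0.483, 0.517, -0.482, 0.516]
force: [-0.8, -0.5, -0.8]
gripper_width: 0.385
[0.47786618 0.24471192 0.20957956] [-0.82863921 -0.54975189 -0.80120787]
```

View pics/r_w.png

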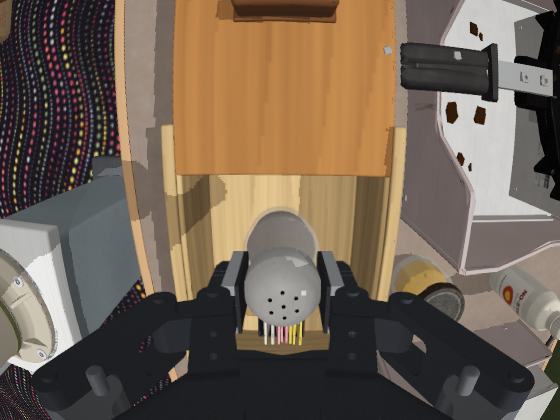

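```bash
python3 -m creep '[[[0,-0.3,-2],0],[[0,-0.1,-2.5],0],[[0.1,0,-2.5],0],[[0,0,-2.5],0],[[0,0,-2],0],[[0,0,-1.5],0],[[0,0,-0.8],0],[[0,0,-0.3],0]]'; python3 -m creep '[[[0,0,-0.2],0],[[0,0,-0.1],0],[[0,0,0],0],[[0,0,0],0],[[0,0,0],0],[[0,0,0],0],[[0,0,0],0],[[0,0,0],0]]'
```

```text
time_s: 22.77
tool_pos: [0.4803, 0.2347, 0.0668]
orientation: [0.484, 0.515, -0.485, 0.515]
force: [-0.0, -0.3, -1.0]
gripper_width: 0.382
time_s: 23.43
tool_pos: [0.4805, 0.2369, 0.0652]
orientation: [0.484, 0.516, -0.484, 0.516]
force: [0.7, -0.0, -0.0]
gripper_width: 0.383
```

```bash
python3 -m creep '[[[0,0,-0.1],0],[[0,0,0],0],[[0,0,0],0],[[0,0,0],0],[[0,0,0],0],[[0,0,0],0],[[0,0,0],0],[[0,0,0],0]]';  python3 -m creep '[[[0,0,0],0],[[0,0,0],0],[[0,0,0],0],[[0,0,0],0],[[0,0,1],0],[[0,0,2],0],[[0,0,3],0],[[0,0,3],0]]' 0.3; python3 -m creep '[[[0,0,2],0],[[0,0,2],0],[[0,-1,1],0],[[0,-2,0],0],[[0,-3,0],0],[[0,-3,0],0],[[-0.3,-3.5,0],0],[[-0.3,-3.5,0],0]]' 0
python3 - <<'E'
from h import *
s=telemetry.observe();f=grab_frame('wrist'); save(f,'s_w'); print(s['tool_pos'],s['force'])
E
```

```text
time_s: 24.1
tool_pos: [0.4807, 0.2372, 0.065]
orientation: [0.484, 0.515, -0.484, 0.516]
force: [-2.6, -1.5, 10.1]
gripper_width: 0.381
time_s: 24.77
tool_pos: [0.4796, 0.2367, 0.155]
orientation: [0.483, 0.516, -0.484, 0.515]
force: [1.4, -0.2, -0.3]
gripper_width: 0.701
time_s: 25.43
tool_pos: [0.474, 0.0759, 0.2047]
orientation: [0.484, 0.516, -0.483, 0.516]
force: [0.6, -0.5, -0.3]
gripper_width: 0.996
[0.47401803 0.07589265 0.20468074] [ 0.56675733 -0.50345416 -0.33074316]
```

View pics/s_w.png

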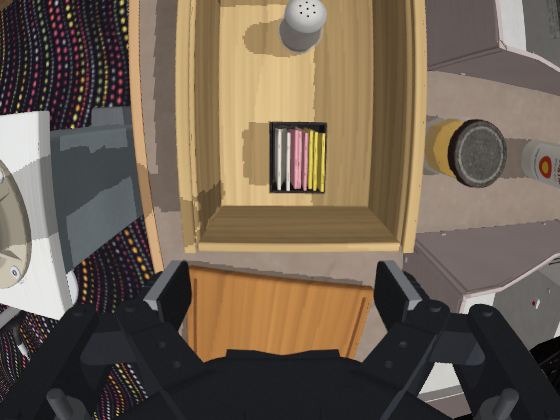

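```bash
python3 -m creep '[[[-0.5,-3.6,0],0],[[-0.5,-3.6,0],0],[[-0.8,-3.6,0],0],[[-0.8,-3.6,0],0],[[-0.9,-3.6,0],0],[[-0.9,-3.6,0],0],[[-1,-3.6,0],0],[[-1,-3,0],0]]'
python3 - <<'E'
from h import *
s=telemetry.observe();f=grab_frame('wrist'); save(f,'t_w'); print(s['tool_pos'],s['force'],s['joint_pos'])
print(proj('wrist',[[.4065,-.2377,.118]],s))
print([(np.round(b['bbox'],1),round(b['confidence'],2)) for b in boxes_of('shaker_1','wrist')])
E
```

```text
time_s: 26.15
tool_pos: [0.4095, -0.2075, 0.2047]
orientation: [0.484, 0.515, -0.484, 0.516]
force: [0.2, -0.1, 0.0]
gripper_width: 1.0
[ 0.40954953 -0.20747897  0.20472453] [ 0.16562406 -0.10394866  0.02975935] [ 0.74202924  0.05798305 -0.35465937  1.83009531  0.02152644  1.25630665
  0.44364228]
[[274.54228757 251.83700287]]
[(array([279.2, 231.8,  47.8,  68.4]), 0.64)]
```

View pics/t_w.png

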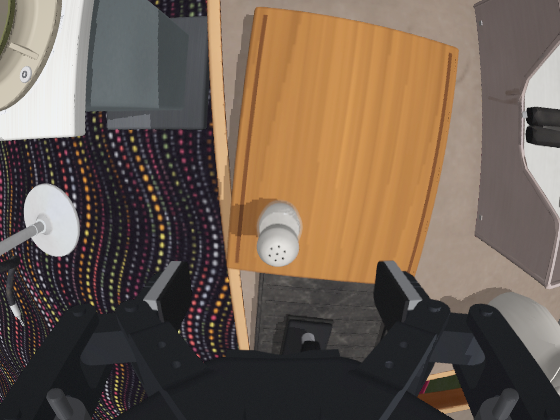

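```bash
python3 -m creep '[[[0,-1,-1],0],[[0,-1,-2],0],[[0,-0.9,-2],0],[[0,0,-2],0],[[0,0,-2],0],[[0,0,-1.6],0],[[0,0,-1],0],[[0,0,-0.5],0]]';  python3 -m creep '[[[0,0,0],0],[[0,0,0],0],[[0,0,0],0],[[0,0,0],0],[[0,0,0],0],[[0,0,0],0],[[0,0,0],0],[[0,0,0],0]]' 1 30;python3 - <<'E'
from h import *
s=telemetry.observe();f=grab_frame('wrist'); save(f,'u_w'); print(s['tool_pos'],s['force'])
E
```

```text
time_s: 26.92
tool_pos: [0.4101, -0.2328, 0.0813]
orientation: [0.483, 0.517, -0.483, 0.515]
force: [-0.1, -0.2, -0.3]
gripper_width: 1.002
time_s: 27.58
tool_pos: [0.4108, -0.2345, 0.0834]
orientation: [0.484, 0.515, -0.484, 0.516]
force: [1.2, 0.0, 2.6]
gripper_width: 0.383
[ 0.41084018 -0.23446049  0.08338273] [1.19824    0.04297639 2.61498929]
```

View pics/u_w.png

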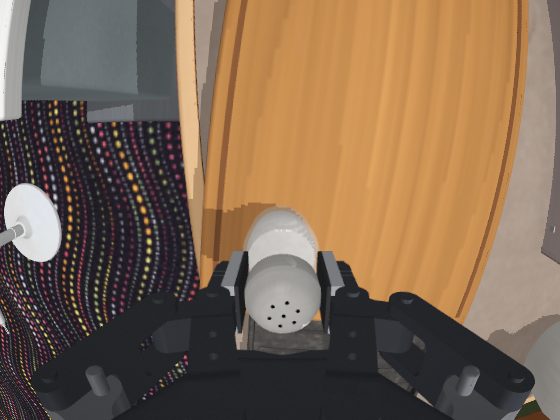

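```bash
python3 -m creep '[[[0,0,1],0],[[0,0,2],0],[[0.2,0,2.5],0],[[0.3,0,3],0],[[0.5,1,3],0],[[0.5,2.5,1.1],0],[[0.5,3.5,0],0],[[0.5,3.8,0],0]]'; python3 -m creep '[[[0.5,4,0],0],[[0.5,4,0],0],[[0.5,4,0],0],[[0.5,4,0],0],[[0.5,4,0],0],[[0.5,4,0],0],[[0.5,4,0],0],[[0.5,3,0],0]]'
python3 - <<'E'
from h import *
s=telemetry.observe();f=grab_frame('wrist'); save(f,'v_w'); print(s['tool_pos'],s['force'])
E
```

```text
time_s: 28.3
tool_pos: [0.4354, -0.1261, 0.2103]
orientation: [0.485, 0.514, -0.485, 0.515]
force: [1.0, 0.5, -0.4]
gripper_width: 0.387
time_s: 28.97
tool_pos: [0.4743, 0.1872, 0.2095]
orientation: [0.483, 0.516, -0.483, 0.516]
force: [1.3, 0.2, -1.5]
gripper_width: 0.384
[0.47426862 0.18722546 0.20946888] [ 1.30681277  0.18506577 -1.4692145 ]
```

View pics/v_w.png

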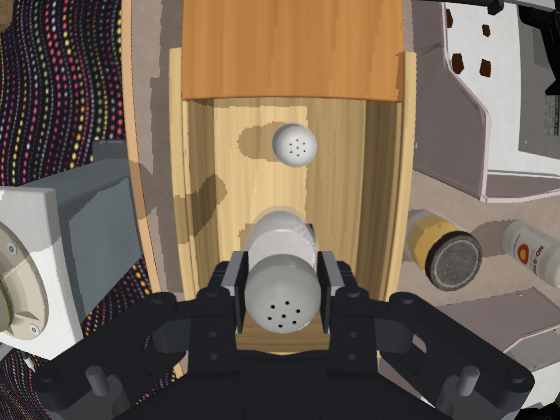

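```bash
python3 -m creep '[[[0.3,-0.2,-2],0],[[0.3,-0.2,-2.5],0],[[0,0,-2.5],0],[[0,0,-2.5],0],[[0,0,-2],0],[[0,0,-1.5],0],[[0,0,-0.8],0],[[0,0,-0.3],0]]'; python3 -m creep '[[[0,0,-0.3],0],[[0,0,-0.1],0],[[0,0,0],0],[[0,0,0],0],[[0,0,0],0],[[0,0,0],0],[[0,0,0],0],[[0,0,0],0]]'
```

```text
time_s: 29.68
tool_pos: [0.4804, 0.1791, 0.0668]
orientation: [0.483, 0.516, -0.485, 0.515]
force: [0.6, -0.3, -1.2]
gripper_width: 0.381
time_s: 30.35
tool_pos: [0.482, 0.18, 0.0647]
orientation: [0.484, 0.515, -0.483, 0.516]
force: [-1.1, -0.3, 6.4]
gripper_width: 0.381
```

```bash
python3 -m creep '[[[0,0,0],0],[[0,0,0],0],[[0,0,0],0],[[0,0,0],0],[[0,0,1],0],[[0,0,2],0],[[0,0,3],0],[[0,0,3],0]]' 0.3; python3 -m creep '[[[0,0,2],0],[[0,0,2],0],[[0,-1,1],0],[[0,-2,0],0],[[0,-3,0],0],[[0,-3,0],0],[[0,-2,0],0],[[0,0,0],0]]' 0
python3 - <<'E'
from h import *
s=telemetry.observe();f=grab_frame('wrist'); save(f,'w_w'); print(s['tool_pos'],s['force'])
f=grab_frame('scene'); save(f,'w_s')
E
```

```text
time_s: 31.02
tool_pos: [0.4806, 0.1798, 0.155]
orientation: [0.483, 0.516, -0.484, 0.515]
force: [0.8, 0.5, 0.3]
gripper_width: 0.697
time_s: 31.68
tool_pos: [0.4816, 0.0645, 0.2044]
orientation: [0.485, 0.513, -0.486, 0.514]
force: [-0.5, -0.8, -0.1]
gripper_width: 0.997
[0.48159916 0.0645035  0.20435858] [-0.49279535 -0.77398074 -0.10486363]
```

View pics/w_w.png

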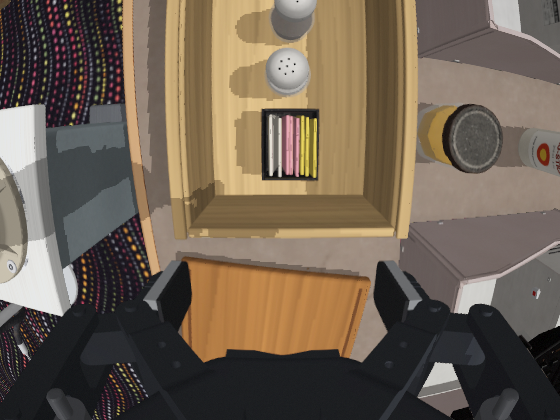

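View pics/w_s.png

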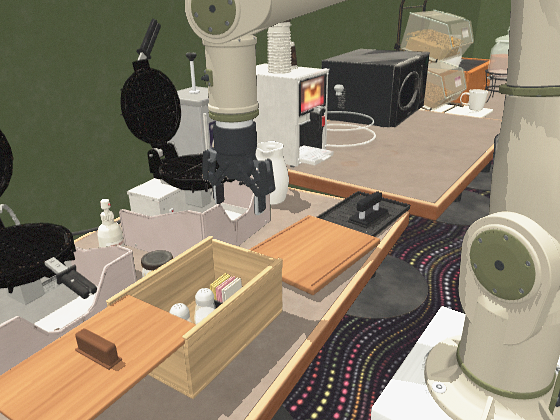

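Both shakers and the caddy stand upright in the box at (295,10), (288,70) and (290,145), and the board is empty. Going to the cover bar.

```bash
python3 -m creep '[[[0,1,2],1.2],[[0,2,2],1.2],[[0,2.3,0],1.2],[[-0.1,2.3,0],1.2],[[-0.1,2.3,0],1.2],[[-0.2,2.3,0],1.2],[[-0.2,2.3,0],1.2],[[-0.2,2.3,0],1.2]]'; python3 -m creep '[[[-0.2,2.4,0],1.2],[[-0.2,2.4,0],1.2],[[-0.2,2.4,0],1.2],[[-0.2,2.4,0],1.2],[[0,2.4,0],1.2],[[0,2.4,0],1.2],[[0,2.4,0],1.2],[[0,0,0],0]]'
python3 - <<'E'
from h import *
s=telemetry.observe();f=grab_frame('wrist'); save(f,'x_w'); print(s['tool_pos'],s['force'],R.from_quat(s['orientation']).as_matrix()[:,1])
E
```

```text
time_s: 32.45
tool_pos: [0.4723, 0.2407, 0.2445]
orientation: [0.23, 0.669, -0.229, 0.669]
force: [-0.6, -0.8, -0.4]
gripper_width: 1.002
time_s: 33.12
tool_pos: [0.4617, 0.4118, 0.2439]
orientation: [-0.026, 0.708, 0.029, 0.706]
force: [-1.3, 0.5, -0.7]
gripper_width: 1.003
[0.46170454 0.41178285 0.24391913] [-1.32541356  0.46890091 -0.69281813] [-0.07729497  0.99700121  0.00375291]
```

View pics/x_w.png

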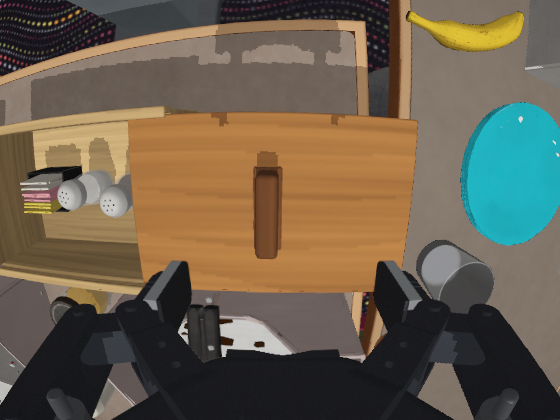

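Run:
```python
from h import *
s=telemetry.observe()
print(s['tool_pos'],at('wrist',266,171,.147,s),at('wrist',265,258,.147,s),at('wrist',266,214,.147,s)); print(at('top',84,220,.17))
```

```text
[0.4624306  0.40992551 0.24394802] [0.43285349 0.39594561 0.147     ] [0.50385684 0.39919757 0.147     ] [0.46647866 0.39794795 0.147     ]
[0.54810564 0.36110436 0.17      ]
```

```bash
python3 -m creep '[[[0.2,-0.6,-1.5],0],[[0.2,-0.6,-2],0],[[0,0,-2],0],[[0,0,-2],0],[[0,0,-1.8],0],[[0,0,-1.5],0],[[0,0,-0.9],0],[[0,0,-0.2],0]]';  python3 -m creep '[[[0,0,0],0],[[0,0,0],0],[[0,0,0],0],[[0,0,0],0],[[0,0,0],0],[[0,0,0],0],[[0,0,0],0],[[0,0,0],0]]' 1 40;python3 - <<'E'
from h import *
s=telemetry.observe();f=grab_frame('wrist'); save(f,'y_w'); print(s['tool_pos'],s['force'])
E
```

```text
time_s: 33.83
tool_pos: [0.4687, 0.393, 0.1235]
orientation: [-0.023, 0.707, 0.022, 0.706]
force: [-0.8, -0.0, 0.6]
gripper_width: 1.0
time_s: 34.5
tool_pos: [0.4695, 0.3945, 0.1259]
orientation: [-0.022, 0.706, 0.023, 0.707]
force: [-0.5, -0.0, 6.1]
gripper_width: 0.203
[0.4695324  0.3944646  0.12585633] [-0.49695904 -0.03443629  6.14781784]
```

View pics/y_w.png

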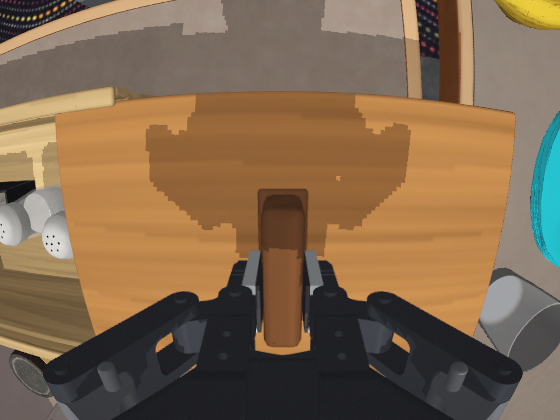

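```bash
python3 -m creep '[[[0,-0.8,0],0],[[0.1,-1.5,0],0],[[0.1,-2,0],0],[[0.1,-2,0],0],[[0.2,-2,0],0],[[0.1,-2,0],0],[[0.1,-2,0],0],[[0.1,-2,0],0]]'; python3 -m creep '[[[0.1,-2,0],0],[[0.1,-2,0],0],[[0.1,-1.5,0],0],[[0.1,-1,0],0],[[0,-0.5,0],0],[[0,-0.3,0],0],[[0,-0.2,0],0],[[0,0,0],0]]'
```

```text
time_s: 35.22
tool_pos: [0.4781, 0.2508, 0.1258]
orientation: [-0.022, 0.706, 0.023, 0.708]
force: [3.0, 1.5, 4.5]
gripper_width: 0.197
time_s: 35.88
tool_pos: [0.4823, 0.1802, 0.1259]
orientation: [-0.021, 0.705, 0.026, 0.708]
force: [7.5, 15.8, -7.1]
gripper_width: 0.2
```

```bash
python3 -m creep '[[[0,-0.3,0],0],[[0,0,0],0],[[0,0,0],0],[[0,0,0],0],[[0,0,0],0],[[0,0,0],0],[[0,0,0],0],[[0,0,0],0]]'
```

```text
time_s: 36.55
tool_pos: [0.4823, 0.1801, 0.1259]
orientation: [-0.02, 0.705, 0.028, 0.709]
force: [10.6, 25.6, -13.0]
gripper_width: 0.2
```

Hard stop reached (force rises without motion). Releasing and checking that the cover is shut.

```bash
python3 -m creep '[[[-0.1,0.5,0],0],[[0,0,0],0],[[0,0,0],0],[[0,0,0],0],[[0,0,0],0],[[0,0,0.5],0],[[0,0,2],0],[[0,0,3],0]]' 0; python3 -m creep '[[[0,0,3],0],[[0,0,3],0],[[0,-2,2],-1],[[0,-3,0],-1],[[0,-3,0],-1],[[0,-3.5,0],-1],[[0,-3.5,0],-1],[[0,-3.5,0],-1]]'
python3 - <<'E'
from h import *
s=telemetry.observe();f=grab_frame('wrist'); save(f,'z_w'); print(s['tool_pos'],s['force'])
f=grab_frame('scene'); save(f,'z_s')
f=grab_frame('top'); save(f,'z_t')
cv2.imwrite('pics/z_tz.png',cv2.resize(cv2.imread('pics/z_t.png')[170:320,90:290],None,fx=4,fy=4,interpolation=cv2.INTER_CUBIC))
E
```

```text
time_s: 37.22
tool_pos: [0.4789, 0.1765, 0.1787]
orientation: [-0.023, 0.708, 0.022, 0.705]
force: [0.9, -0.2, -0.2]
gripper_width: 0.996
time_s: 37.88
tool_pos: [0.48, -0.009, 0.2606]
orientation: [0.163, 0.688, -0.163, 0.688]
force: [0.8, 0.2, 0.3]
gripper_width: 0.997
[ 0.47999572 -0.00895344  0.26060358] [0.8289753  0.20807905 0.2654335 ]
```

View pics/z_s.png

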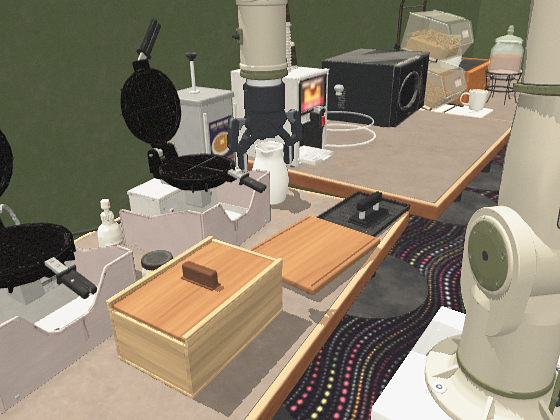

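View pics/z_w.png

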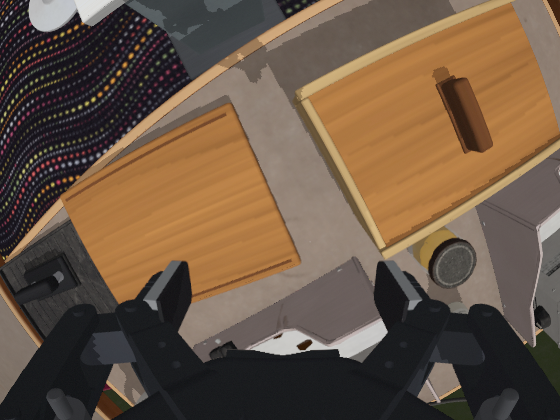

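View pics/z_tz.png

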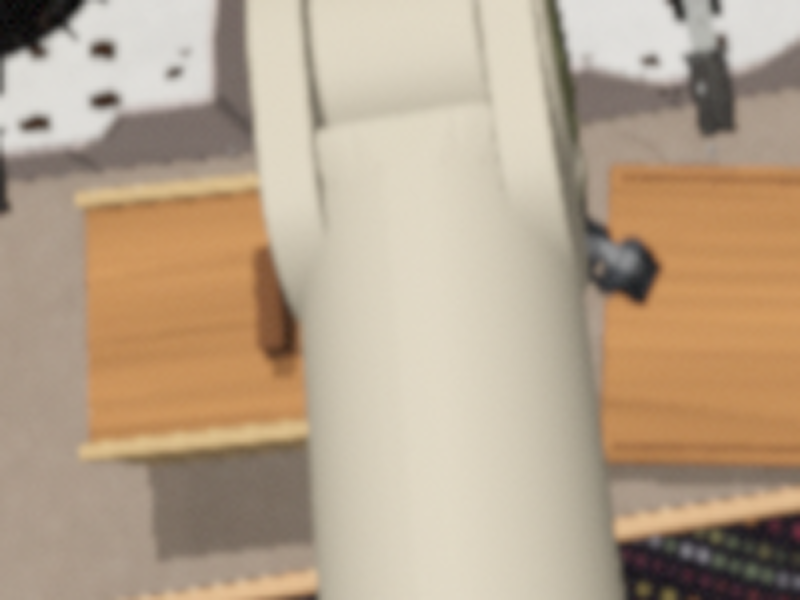

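The cover is shut, with no gap at the end wall and the bar back at y≈0.18. Now to the tray.

```bash
python3 -m creep '[[[-0.2,-2.2,0],-0.85],[[-0.2,-2.2,0],-0.85],[[-0.2,-2.2,0],-0.85],[[-0.2,-2.2,0],-0.85],[[-0.2,-2.2,0],-0.85],[[-0.2,-2.2,0],-0.85],[[-0.2,-2.2,0],-0.85],[[-0.2,-2.2,0],-0.85]]'; python3 -m creep '[[[-0.2,-2.2,0],-0.85],[[-0.2,-2.2,0],-0.85],[[-0.2,-2.2,0],-0.85],[[-0.2,-2.2,0],-0.85],[[-0.2,-2.2,0],-0.85],[[-0.2,-2.2,0],-0.85],[[-0.2,-2.2,0],-0.85],[[-0.2,-2.2,0],-0.85]]'
python3 - <<'E'
from h import *
s=telemetry.observe();f=grab_frame('wrist'); save(f,'A_w'); print(s['tool_pos'],s['force'],R.from_quat(s['orientation']).as_matrix()[:,1])
E
```

```text
time_s: 38.7
tool_pos: [0.4646, -0.1828, 0.2603]
orientation: [0.356, 0.611, -0.356, 0.611]
force: [0.2, -0.8, 0.2]
gripper_width: 1.0
time_s: 39.37
tool_pos: [0.4491, -0.359, 0.2603]
orientation: [0.519, 0.48, -0.519, 0.48]
force: [-0.6, -0.3, -0.1]
gripper_width: 1.003
[ 0.44908043 -0.35895753  0.2602686 ] [-0.55913876 -0.32173165 -0.09847813] [ 9.97035631e-01 -7.69397975e-02  4.67078170e-04]
```

View pics/A_w.png

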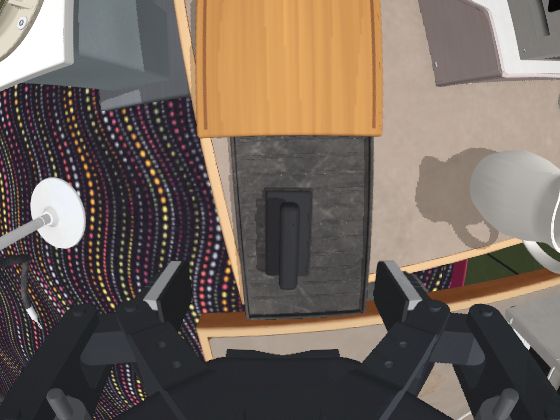

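Run:
```python
from h import *
np.set_printoptions(precision=4,suppress=True)
s=telemetry.observe()
cv2.imwrite('pics/A_wz.png',cv2.resize(cv2.imread('pics/A_w.png')[120:330,200:400],None,fx=3.5,fy=2.85,interpolation=cv2.INTER_CUBIC))
q=np.array([at('wrist',u,v,.067,s)[:2] for u,v in [(281,204),(298,204),(297,286),(280,288)]]);print('bar',q,q.mean(0))
q=np.array([at('wrist',u,v,.017,s)[:2] for u,v in [(266,191),(312,191),(308,277),(265,277)]]);print('sole',q,q.mean(0))
q=np.array([at('wrist',u,v,.013,s)[:2] for u,v in [(232,138),(372,138),(366,310),(247,320)]]);print('tray',q,q.mean(0))
q=np.array([at('wrist',u,v,.028,s)[:2] for u,v in [(198,137),(382,136)]]);print('board end',q,q.mean(0))
```

```text
bar [[ 0.4448 -0.3842]
 [ 0.463  -0.3858]
 [ 0.4547 -0.4856]
 [ 0.4344 -0.4865]] [ 0.4492 -0.4355]
sole [[ 0.4266 -0.3796]
 [ 0.4826 -0.3845]
 [ 0.4704 -0.5015]
 [ 0.413  -0.4964]] [ 0.4482 -0.4405]
tray [[ 0.3918 -0.3114]
 [ 0.5616 -0.3248]
 [ 0.5526 -0.5687]
 [ 0.3784 -0.5681]] [ 0.4711 -0.4432]
board end [[ 0.3538 -0.3047]
 [ 0.5701 -0.3218]] [ 0.462  -0.3133]
```

View pics/A_wz.png

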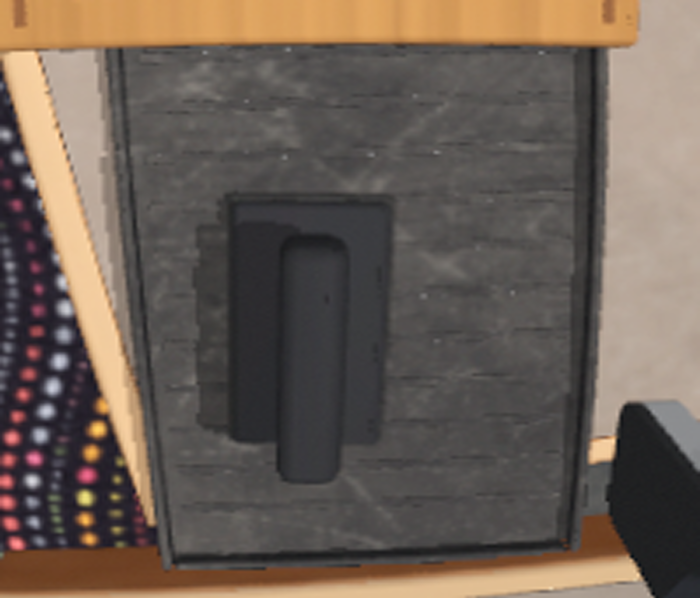

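```bash
python3 -m creep '[[[0,-1.5,-2],0],[[0,-1.5,-2.5],-0.1],[[0,-1.5,-3],-0.1],[[0,-1.5,-3],0],[[0,-1,-3],0],[[0,-0.7,-2.5],0],[[0,0,-2],0],[[0,0,-1.5],0]]'
python3 - <<'E'
from h import *
s=telemetry.observe();f=grab_frame('wrist'); save(f,'B_w'); print(s['tool_pos'],s['force'],R.from_quat(s['orientation']).as_matrix()[:,1])
E
```

```text
time_s: 40.08
tool_pos: [0.4484, -0.4348, 0.0626]
orientation: [0.523, 0.478, -0.522, 0.475]
force: [-0.1, 0.8, 0.8]
gripper_width: 1.004
[ 0.44838799 -0.43483102  0.0625674 ] [-0.05202451  0.79786879  0.75286101] [ 0.99578148 -0.09174448 -0.00147946]
```

View pics/B_w.png

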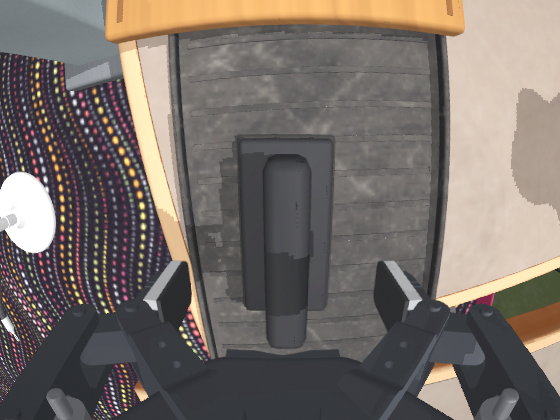

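```bash
python3 -m creep '[[[0,0,-1],0],[[0,0,-1],0],[[0,0,-0.7],0],[[0,0,0],0],[[0,0,0],0],[[0,0,0],0],[[0,0,0],0],[[0,0,0],0]]'; python3 -m creep '[[[0,0,0],0],[[0,0,0],0],[[0,0,0],0],[[0,0,0],0],[[0,0,0],0],[[0,0,0],0],[[0,0,0],0],[[0,0,0],0]]' 1 60;python3 -m creep '[[[0,0,0],0],[[0,0,0],0],[[0,0,0],0],[[0,0,0],0],[[0,0,1],0],[[0,0,2],0],[[0,0,3],0],[[0,0,3],0]]'
python3 - <<'E'
from h import *
s=telemetry.observe();f=grab_frame('wrist'); save(f,'C_w'); print(s['tool_pos'],s['force'],R.from_quat(s['orientation']).as_matrix()[:,1])
E
```

```text
time_s: 40.8
tool_pos: [0.4487, -0.4365, 0.0387]
orientation: [0.523, 0.476, -0.523, 0.476]
force: [-0.5, -0.6, 0.7]
gripper_width: 1.001
time_s: 41.47
tool_pos: [0.4485, -0.4363, 0.0381]
orientation: [0.523, 0.476, -0.523, 0.476]
force: [0.3, -0.4, 1.5]
gripper_width: 0.247
time_s: 42.13
tool_pos: [0.4472, -0.4353, 0.1278]
orientation: [-0.523, -0.477, 0.523, -0.475]
force: [0.5, -0.7, -1.2]
gripper_width: 0.247
[ 0.44722736 -0.43530045  0.12784234] [ 0.47319776 -0.691366   -1.23375204] [ 0.99563083 -0.09333189 -0.00289936]
```

View pics/C_w.png

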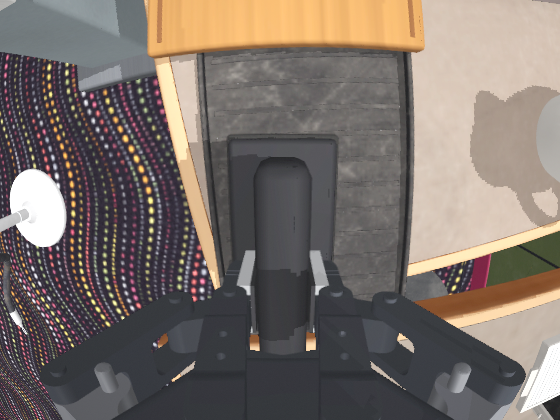

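Scrubber is held level. The underside is 35 mm below the TCP, so board contact should come at TCP z≈0.063. Turning it 92° and carrying it to the box end of the board.

```bash
python3 -m creep '[[[0.1,1,0.5],1.1],[[0.1,2,0.5],1.15],[[0.1,2.2,0],1.15],[[0.2,2.3,0],1.15],[[0.2,2.3,0],1.15],[[0.2,2.3,0],1.15],[[0.2,2.3,0],1.15],[[0.2,2.3,0],1.15]]'; python3 -m creep '[[[0.2,2.3,0],1.15],[[0.2,2.3,0],1.15],[[0.2,2.3,0],1.15],[[0.2,2.3,0],1.15],[[0.2,2.3,0],1.15],[[0.2,2.3,0],1.15],[[0.2,2.3,0],1.15],[[0.2,2.3,0],1.15]]'
python3 - <<'E'
from h import *
s=telemetry.observe();f=grab_frame('wrist'); save(f,'D_w'); print(s['tool_pos'],s['force'])
y=R.from_quat(s['orientation']).as_matrix()[:,1]; print(np.degrees(np.arctan2(y[1],y[0])))
E
```

```text
time_s: 42.85
tool_pos: [0.4608, -0.268, 0.1378]
orientation: [0.295, 0.643, -0.295, 0.642]
force: [1.4, -0.5, -1.7]
gripper_width: 0.251
time_s: 43.52
tool_pos: [0.4768, -0.0842, 0.1379]
orientation: [0.02, 0.707, -0.021, 0.707]
force: [0.1, -0.4, -2.1]
gripper_width: 0.247
[ 0.47676997 -0.08423036  0.1379233 ] [ 0.14839295 -0.36269814 -2.10691314]
86.65905330105058
```

View pics/D_w.png

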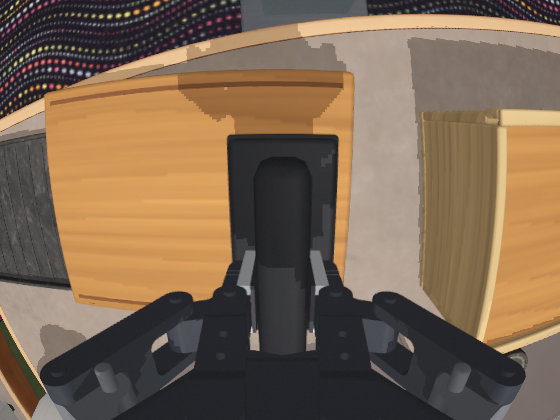

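```bash
python3 -m creep '[[[-0.2,0,-1.5],0],[[-0.1,0,-1.5],0],[[0,0,-1.5],0],[[0,0,-1],0],[[0,0,-0.8],0],[[0,0,-0.5],0],[[0,0,0],0],[[0,0,0],0]]'; python3 -m creep '[[[0,0,-0.2],0],[[0,0,-0.2],0],[[0,0,0],0],[[0,0,0],0],[[0,0,0],0],[[0,0,0],0],[[0,0,0],0],[[0,0,0],0]]'; python3 -m creep '[[[0,0,-0.1],0],[[0,0,0],0],[[0,0,0],0],[[0,0,0],0],[[0,0,0],0],[[0,0,0],0],[[0,0,0],0],[[0,0,0],0]]'
```

```text
time_s: 44.23
tool_pos: [0.4745, -0.0852, 0.0702]
orientation: [0.022, 0.707, -0.022, 0.707]
force: [-0.3, 0.1, -1.5]
gripper_width: 0.252
time_s: 44.9
tool_pos: [0.4744, -0.0852, 0.066]
orientation: [0.022, 0.707, -0.022, 0.707]
force: [0.3, 0.0, -1.8]
gripper_width: 0.255
time_s: 45.57
tool_pos: [0.4744, -0.0852, 0.0649]
orientation: [0.022, 0.707, -0.022, 0.707]
force: [0.8, -0.2, -1.4]
gripper_width: 0.25
```

```bash
python3 -m creep '[[[0,0,-0.1],0],[[0,0,-0.1],0],[[0,0,0],0],[[0,0,0],0],[[0,0,0],0],[[0,0,0],0],[[0,0,0],0],[[0,0,0],0]]'; python3 -m creep '[[[0,0,-0.1],0],[[0,0,0],0],[[0,0,0],0],[[0,0,0],0],[[0,0,0],0],[[0,0,0],0],[[0,0,0],0],[[0,0,0],0]]'; python3 -m creep '[[[0,0,-0.1],0],[[0,0,0],0],[[0,0,0],0],[[0,0,0],0],[[0,0,0],0],[[0,0,0],0],[[0,0,0],0],[[0,0,0],0]]'
```

```text
time_s: 46.23
tool_pos: [0.4744, -0.0852, 0.0629]
orientation: [0.022, 0.707, -0.022, 0.707]
force: [0.2, -1.0, -1.2]
gripper_width: 0.242
time_s: 46.9
tool_pos: [0.4744, -0.0852, 0.062]
orientation: [0.022, 0.707, -0.022, 0.707]
force: [-0.9, -1.0, 1.1]
gripper_width: 0.244
time_s: 47.57
tool_pos: [0.4744, -0.0852, 0.061]
orientation: [0.022, 0.707, -0.022, 0.707]
force: [-0.9, -0.5, 3.8]
gripper_width: 0.249
```

```bash
python3 -m creep '[[[0,0,-0.1],0],[[0,0,0],0],[[0,0,0],0],[[0,0,0],0],[[0,-0.3,0],0],[[0,-0.5,0],0],[[0,-0.6,0],0],[[-0.1,-0.6,0],0]]'; python3 -m creep '[[[0,-0.6,0],0],[[-0.1,-0.6,0],0],[[0,-0.6,0],0],[[-0.1,-0.6,0],0],[[0,-0.6,0],0],[[0,-0.6,0],0],[[-0.1,-0.6,0],0],[[0,-0.6,0],0]]'
```

```text
time_s: 48.23
tool_pos: [0.4743, -0.1039, 0.0603]
orientation: [0.022, 0.706, -0.021, 0.707]
force: [2.0, 3.7, 4.6]
gripper_width: 0.247
time_s: 48.9
tool_pos: [0.471, -0.1521, 0.0602]
orientation: [0.022, 0.706, -0.021, 0.707]
force: [0.6, 4.3, 5.7]
gripper_width: 0.248
```

```bash
python3 -m creep '[[[0,-0.6,0],0],[[-0.1,-0.6,0],0],[[0,-0.6,0],0],[[0,-0.6,0],0],[[-0.1,-0.6,0],0],[[0,-0.6,0],0],[[0,-0.6,0],0],[[-0.1,-0.6,0],0]]'; python3 -m creep '[[[0,-0.6,0],0],[[-0.1,-0.6,0],0],[[0,-0.6,0],0],[[0,-0.6,0],0],[[-0.1,-0.6,0],0],[[0,-0.6,0],0],[[0,-0.6,0],0],[[-0.1,-0.6,0],0]]';  python3 -m creep '[[[0,-0.4,0],0],[[0,-0.2,0],0],[[0,0,0],0],[[0,0,0],0],[[0,0,0],0],[[0,0,0],0],[[0,0,0],0],[[0,0,0],0]]'
```

```text
time_s: 49.57
tool_pos: [0.4683, -0.2001, 0.0602]
orientation: [0.022, 0.706, -0.021, 0.707]
force: [0.9, 3.9, 4.8]
gripper_width: 0.247
time_s: 50.23
tool_pos: [0.4653, -0.2481, 0.0602]
orientation: [0.022, 0.706, -0.021, 0.707]
force: [0.6, 4.0, 5.7]
gripper_width: 0.249
time_s: 50.9
tool_pos: [0.465, -0.2548, 0.0602]
orientation: [0.022, 0.706, -0.022, 0.707]
force: [-0.1, 1.2, 4.7]
gripper_width: 0.251
```

Stroke finished at y≈−0.086 of board_top, with about 7 N pressing throughout. Lifting and returning the scrubber to the tray.

```bash
python3 -m creep '[[[0,0,0.5],0],[[0,0,1.5],0],[[0,0,2.5],0],[[0,-0.5,2.5],-1],[[0,-1,1],-1.15],[[0,-1.4,0],-1.2],[[0,-1.4,0],-1.2],[[0,-1.4,0],-1.2]]'; python3 -m creep '[[[0,-1.4,0],-1.2],[[0,-1.4,0],-1.2],[[0,-1.4,0],-1.2],[[0,-1.4,0],-1.2],[[0,-1.4,0],-1.2],[[0,-1.4,0],-1.2],[[0,-1.4,0],-1.2],[[0,-1.4,0],-1.2]]'; python3 -m creep '[[[0,-1,0],-1.2],[[0,-0.6,0],-1.2],[[0,0,0],-0.6],[[0,0,0],0],[[0,0,0],0],[[0,0,0],0],[[0,0,0],0],[[0,0,0],0]]'
python3 - <<'E'
from h import *
s=telemetry.observe();f=grab_frame('wrist'); save(f,'E_w'); print(s['tool_pos'],s['force'])
y=R.from_quat(s['orientation']).as_matrix()[:,1]; print(np.degrees(np.arctan2(y[1],y[0])))
E
```

```text
time_s: 51.57
tool_pos: [0.4639, -0.3128, 0.1398]
orientation: [0.199, 0.679, -0.199, 0.678]
force: [0.8, -0.5, -1.9]
gripper_width: 0.247
time_s: 52.23
tool_pos: [0.4638, -0.4246, 0.1391]
orientation: [0.458, 0.54, -0.458, 0.538]
force: [-0.0, -0.1, -1.8]
gripper_width: 0.245
time_s: 52.9
tool_pos: [0.4644, -0.4399, 0.1399]
orientation: [0.523, 0.476, -0.523, 0.476]
force: [0.2, -0.2, -2.2]
gripper_width: 0.249
[ 0.46437852 -0.43994098  0.13988015] [ 0.18167206 -0.23366572 -2.17212978]
-5.28917673520314
```

View pics/E_w.png

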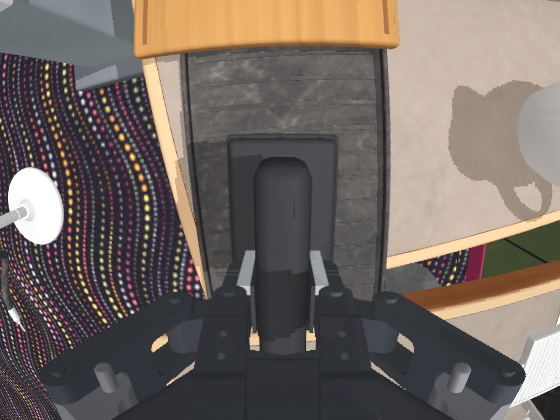

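```bash
python3 -m creep '[[[0,0.2,-2],0],[[0,0,-2],0],[[0,0,-2],0],[[0,0,-1.5],0],[[0,0,-1],0],[[0,0,-0.8],0],[[0,0,-0.4],0],[[0,0,0],0]]'; python3 -m creep '[[[0,0,-0.2],0],[[0,0,-0.2],0],[[0,0,-0.1],0],[[0,0,0],0],[[0,0,0],0],[[0,0,0],0],[[0,0,0],0],[[0,0,0],0]]'
```

```text
time_s: 53.62
tool_pos: [0.4642, -0.4381, 0.0424]
orientation: [0.523, 0.476, -0.523, 0.476]
force: [0.4, 0.1, -1.4]
gripper_width: 0.246
time_s: 54.28
tool_pos: [0.4645, -0.4383, 0.0382]
orientation: [0.523, 0.476, -0.523, 0.476]
force: [-0.9, 0.5, -0.1]
gripper_width: 0.248
```

```bash
python3 -m creep '[[[0,0,-0.1],0],[[0,0,0],0],[[0,0,0],0],[[0,0,0],0],[[0,0,0],0],[[0,0,0],0],[[0,0,0],0],[[0,0,0],0]]'; python3 -m creep '[[[0,0,0],0],[[0,0,0],0],[[0,0,0],0],[[0,0,0],0],[[0,0,0],0],[[0,0,0],0],[[0,0,0],0],[[0,0,0],0]]' 0; python3 -m creep '[[[0,0,1],0],[[0,0,2],0],[[0,0,3],0],[[0,0,3],0],[[0,0,4],0],[[0,0,4],0],[[0,0,3],0],[[0,0,2],0]]'
python3 - <<'E'
from h import *
s=telemetry.observe();f=grab_frame('wrist'); save(f,'F_w'); print(s['tool_pos'],s['force'])
q=np.array([at('wrist',282,210,.067,s)])
f=grab_frame('scene'); save(f,'F_s')
f=grab_frame('top'); save(f,'F_t')
E
```

```text
time_s: 54.95
tool_pos: [0.4645, -0.4383, 0.0381]
orientation: [-0.523, -0.476, 0.523, -0.476]
force: [-2.9, 4.2, 7.7]
gripper_width: 0.249
time_s: 55.62
tool_pos: [0.4644, -0.4382, 0.0369]
orientation: [0.523, 0.476, -0.523, 0.476]
force: [-0.2, 0.0, -0.5]
gripper_width: 0.998
time_s: 56.28
tool_pos: [0.4653, -0.4385, 0.2625]
orientation: [0.523, 0.474, -0.523, 0.478]
force: [0.5, 0.8, -0.3]
gripper_width: 1.003
[ 0.46526293 -0.43849784  0.26246744] [ 0.46357224  0.77058421 -0.27529884]
```

View pics/F_w.png

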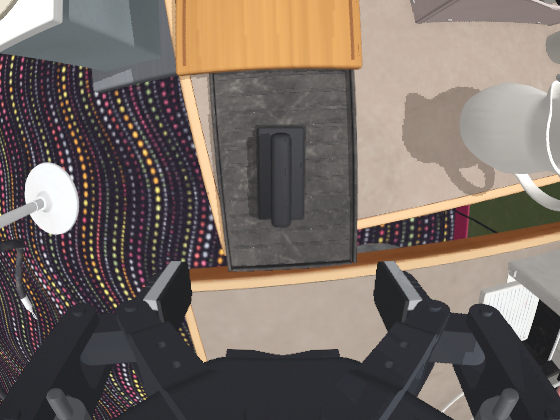

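View pics/F_s.png

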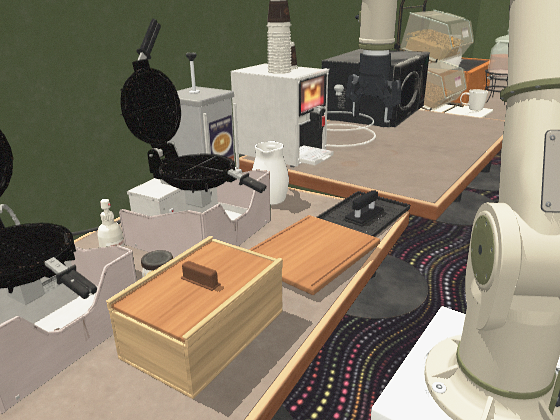

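View pics/F_t.png

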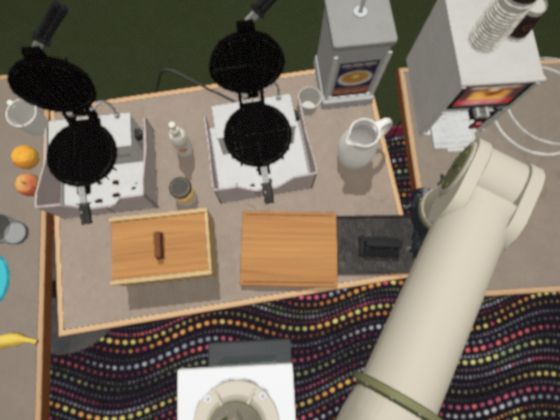

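The scrubber lies flat in the tray, centred with its bar at (281,180) in the wrist view. The honey jar is at (180,188), as at the start. Checking the cover gap numerically before handing in.

Run:
```python
import cv2
t=cv2.imread('pics/F_t.png'); cv2.imwrite('pics/F_tz.png',cv2.resize(t[170:320,90:290],None,fx=4,fy=4,interpolation=cv2.INTER_CUBIC))
```

```text
(no output)
```

View pics/F_tz.png

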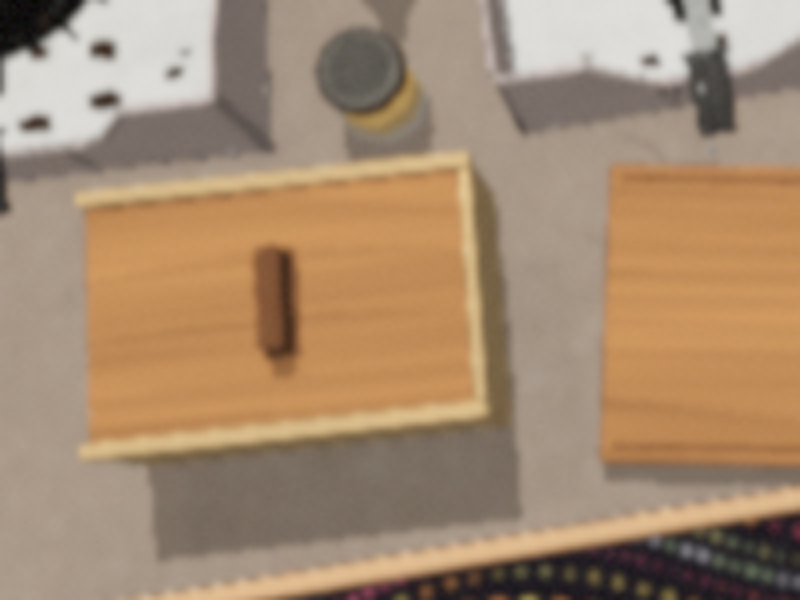

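The cover shows no gap at the end wall and sits flush. Handing in.

Run:
```python
from station import arm, telemetry
s=telemetry.observe(); print(s['time_s'],s['force'])
print(arm.sign_off())
```

```text
56.4333 [ 0.28502455 -0.46915298 -1.1564816 ]
the job is handed in; nothing more can be done
None
```

The board is cleared and wiped, and I handed the job in at about 56 s of the 210 s allowed; the system gave no verdict.

- **Cover opened:** I slid it back until it hit its end stop.
- **Box filled:** The caddy and both shakers stood upright in the box, released, in the last look before the cover closed. No third shaker was on the board. One shaker was too close to a waffle-maker handle to grip, so I drew it about 2 cm toward the robot with an open finger first.
- **Cover shut:** I pushed it to its hard stop. In the last top view the end wall shows no gap. I did not measure the last few millimetres more closely than that picture allows.
- **Stroke:** I drew the scrubber down the board's middle line from about y = +85 mm to −86 mm. The wrist force, less the scrubber's weight, showed about 7 N throughout, slightly under the 8 N asked for and within the 3.5–25 N band.
- **Scrubber back:** It lies flat near the middle of the tray, and the gripper is open and raised clear above it.
- **Honey jar:** It sits at the same place in the images as at the start.

**Tray check that disagreed:** The tray's long side looked to run along the world y axis, while the description puts its 175 mm side there. I placed the scrubber close to the tray's centre so that it is inside the limits either way.

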